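Check the bench scale with its check weights

ROBOT

A 6-joint arm with a two-finger parallel gripper is mounted at the origin on the work surface. World frame = base frame: x ahead of the robot, y to its left, z up, the work surface at z = 0. Lengths are in mm, angles in rad, forces in N, time in s.
With the tool pointing down it reaches from about 250 to 800 mm from the base axis. Payload 8.5 kg.
Tool frame: the origin (TCP) lies midway between the tips of the shut fingers; the grasp point (between the pads) lies 19 mm behind it (grip_point_offset is the distance from the TCP to the grasp point, in mm); z points along the fingers, y is the direction in which the jaws open and shut (so a half turn about z gives the same grasp; the last joint's range is limited). The gripper opens to 85 mm and grips with 20 to 120 N. Pads are 22 mm wide; open, the fingers measure 114 mm over their backs; the gripper's body (76 mm by 85 mm) begins 54 mm behind the grasp point. The pads swing forward as they close: fully open they stand 13 mm farther back than shut.
Start: joints at [1.132, 0.238, -0.013, 1.319, 0, 1.571], TCP at [223.028, 475.224, 231.276] pointing down, gripper open.
Joint ranges: [-2.66, 2.66], [-1.03, 1.9], [-1.14, 1.46], [-1.82, 2.27], [-1.45, 1.34], [-3.14, 3.14]. Speed limits (rad/s): [2.22, 2.22, 2.79, 3.14, 3.14, 3.14].

INTERFACE

Orientations are given as a unit quaternion [w, x, y, z].
In Python, from bench import observe, read_camera, camera_model, job_done, grip_point_offset gives the robot as it stands.
- The arm moves only by the tool jog_arm, never from a script. Its argument "motion" is a list of rows, each a list of 7 numbers: the shift along the tool's x, y, z in mm, then the turn, a rotation vector about the tool's x, y, z in rad, then the opening, from 0 (shut) to 1 (fully open). A call has 1 to 20 rows; each row shifts and turns the commanded pose from where the row before left it, along the tool's axes as they then stand; what a row does not reach is not made up. A row lasts 1/8 s, in which the tool goes at most 62.5 mm and 10.7 degrees, less where a joint would pass 70% of its speed; a pose out of reach is approached as far as the arm can. A call is refused whole if a number of a shift passes 62.5 or a number of a turn 0.188, either way. A call with a gripper value outside its range is refused whole. The fingers move at their own pace and stop on an object; "force" is the grip in N (left out, the last holds). Time passes only in rows, so rows that do not move let the fingers close. It gives the time, the measured TCP pose, the force and the opening at its end, in the units of the state.
- observe(): the state, without advancing time (a new reading comes with each control period).
- read_camera(name): name is "side" or "top"; returns the picture (480x640x3 uint8, red, green, blue); there is no depth.
- camera_model(name): a dict with "K" (3x3 intrinsics, pixels), "distortion" ([k1, k2, p1, p2, k3] as OpenCV has them; the pictures are not rectified), "R" (3x3) and "t" (3): a world point X has camera coordinates R X + t. Camera axes: x right, y down, z forward; pixel columns grow to the right and rows downward; lengths in mm; the calibration is good to about 2 mm. A picture is of the moment at which its call begins. camera_model takes no time and is no camera call.
- job_done(): hands the job in, once; it reports no verdict.
The state is a dict: "clock": time; "qpos": joint angles; "joint_velocities": joint speeds; "effort": joint torques, N m; "position": TCP position; "ee_rot": TCP orientation; "contact_force": force on the tool from outside, world axes, zero at the start; "moment": the same for the moment, N m; "opening": finger opening in mm.
Only numpy, scipy, OpenCV 4.12 (cv2) and the standard library are available. Lean on these libraries where they do the work, as an engineer would, in place of code of your own. Each camera call takes 0.05 s, during which the arm holds its last target.

TASK

Check the bench scale: first take the red solder spool off the pan and stand it wholly on the blue pad, and turn the tare knob anticlockwise back to its zero stop. Then put the check weights that are there on the pan one at a time, from the lightest to the heaviest, each alone and upright at the marked centre of the pan, set down gently so that the pan never hits its bottom stop; let go and let each settle there for a couple of seconds before moving it, standing upright, to the black tray. At the end the pan is empty, the knob is at zero, and everything else on the bench is where it was.

Things in the scene. Friction and masses are not known exactly. Their poses are not given: they have to be found in the camera images.
- scale: white spring scale, fixed to the bench: base 140 (its x) x 270 (its y) x 55 high. Origin: centre of its underside. Its round pan is at y +60, its grey raised console (130 x 100, top 75 high) with the tare knob at y -83
- pan_top (a point): centre of the top face of the scale's round steel pan (marked with a dot and a ring of diameter 60). Pan diameter 124, 4 thick, top 95 above the bench when empty; it rides on a spring, sinks about 1.6 mm per 100 g and meets a hard stop 24 mm down
- pan (a joint): how far the pan is pressed down, m: 0 empty, 0.024 at the hard stop
- tare (a joint): angle of the black tare knob on the scale's console, rad: 0 at its zero stop, grows (to 2.6) clockwise seen from above; so it is turned back anticlockwise. Stays where it is left. At 0 its white mark points along the scale's -x to the red line
- tare_grip (a point): point on the tare knob's vertical axis at the height to grip, 112 above the bench. The knob has an upright bar grip 42 long (along the scale's x at joint 0, turning with the knob), 14 thick, top 7 above this point, bottom about 23 below it
- spool_red: red-flanged solder spool, upright cylinder of diameter 54, height 45; at the start left standing on the scale's pan. Origin: centre of its underside
- pad: blue rubber pad, fixed, 120 x 120, 3 thick. Origin: centre of its underside
- tray: black shallow tray, fixed, 190 x 190, walls 22 high and 4 thick. Origin: centre of its underside
- tray_in (a point): centre of the tray's inner floor (floor 4 thick, inside 182 x 182); axes along the tray's sides
- w100: 100 g steel check weight: upright cylinder of diameter 26, height 26, with a small green knob (diameter 18) to 40 above its underside, and a green top face. Origin: centre of its underside. May be absent
- w200: 200 g steel check weight: upright cylinder of diameter 32, height 32, with a small yellow knob (diameter 18) to 46 above its underside, and a yellow top face. Origin: centre of its underside. May be absent
- w300: 300 g steel check weight: upright cylinder of diameter 38, height 34, with a small blue knob (diameter 18) to 48 above its underside, and a blue top face. Origin: centre of its underside. May be absent
- w500: 500 g steel check weight: upright cylinder of diameter 46, height 38, with a small red knob (diameter 18) to 52 above its underside, and a red top face. Origin: centre of its underside. May be absent
- spool_white: white-flanged solder spool, upright, diameter 54, height 45; bystander. Origin: centre of its underside
- spool_green: green-flanged solder spool, upright, diameter 54, height 45; bystander. Origin: centre of its underside
- flux: small round jar, diameter 44, height 60; bystander. Origin: centre of its underside
- tweezers: dark steel tweezers, 125 long along its x, 16 wide, 10 high, lying; bystander

How it is judged:
By the outcome, as a careful person would: the job done as asked, in the order asked, and still so for the second after the job is handed in, with the robot touching nothing.
Of w100, w200, w300, w500 only 3 to 4 are there at a start; the rules pass over those that are not, and their reading is None.
At some moment in a run one of w100, w200, w300, w500, spool_red may be knocked a few centimetres aside while the robot is not near it.
It also fails if it takes over 210 s, if anything falls off the work surface, if the arm or the gripper's body presses on something with over 40 N, if the wrist force passes 120 N, or if a joint passes its speed limit or range.

## Working session

There is one attempt and no reset: what is moved stays moved. The work goes in short steps, Python scripts to look and compute and a tool call to move; the robot and the scene stay as the last step left them, time stands still between calls to the robot, and variables do not carry over. Pictures are saved under pics/ and viewed, and the job is handed in when it is done.

Besides the shell and the picture viewer there is one more tool, called after "Emit:" as name([rows], argument=value, ...), one row to a line, values as JSON. jog_arm: Moves the arm, as the interface text tells. Its arguments: {"type":"object","properties":{"motion":{"type":"array"},"force":{"type":"number"}},"required":["motion"]}

```bash
mkdir -p pics; ls
python3 - <<'E'
from bench import *
import cv2
s=observe()
for k,v in s.items(): print(k,v)
print(grip_point_offset)
for n in("side","top"):
    im=read_camera(n); cv2.imwrite(f"pics/{n}0.png",im[:,:,::-1]); print(n,camera_model(n))
E
```

```text
pics
clock 0.0
qpos [ 1.13200175e+00  2.38747824e-01 -1.42072737e-02  1.31918974e+00
  2.09690454e-05  1.57078729e+00]
joint_velocities [-0.00120546  0.00090591  0.00039735  0.00142275  0.00015452  0.00029701]
effort [ 8.43909083e-05 -5.38774073e+01  3.46432650e+01  1.82477839e-02
 -4.76132038e-05  3.22648634e-05]
position [222.87478762 474.91525485 230.71319459]
ee_rot [-1.56982254e-04  2.17636945e-01  9.76029562e-01 -6.55811062e-04]
contact_force [-0.4057959   0.61496475 -0.62454009]
moment [0.03105894 0.04011517 0.00156492]
opening 85.286964136561
18.700000000000003
side {'K': array([[442.98879945,   0.        , 318.03174632],
       [  0.        , 442.98879945, 241.1410051 ],
       [  0.        ,   0.        ,   1.        ]]), 'distortion': array([-0.02042367,  0.        ,  0.        ,  0.        ,  0.        ]), 'R': array([[ 0.87151355, -0.49036486, -0.00253748],
       [-0.3224251 , -0.56912417, -0.75639919],
       [ 0.36946744,  0.66003029, -0.65410537]]), 't': array([-521.84795018,  268.33154626,  664.77119622])}
top {'K': array([[480.23235627,   0.        , 323.72403622],
       [  0.        , 480.23235627, 235.91395063],
       [  0.        ,   0.        ,   1.        ]]), 'distortion': array([-0.10510926,  0.        ,  0.        ,  0.        ,  0.        ]), 'R': array([[-0.02572066, -0.9996473 ,  0.00661231],
       [-0.9756362 ,  0.0236601 , -0.21811511],
       [ 0.21788173, -0.01206127, -0.97590065]]), 't': array([  16.60152029,  606.19787991, 1042.05606772])}
```

View pics/top0.png

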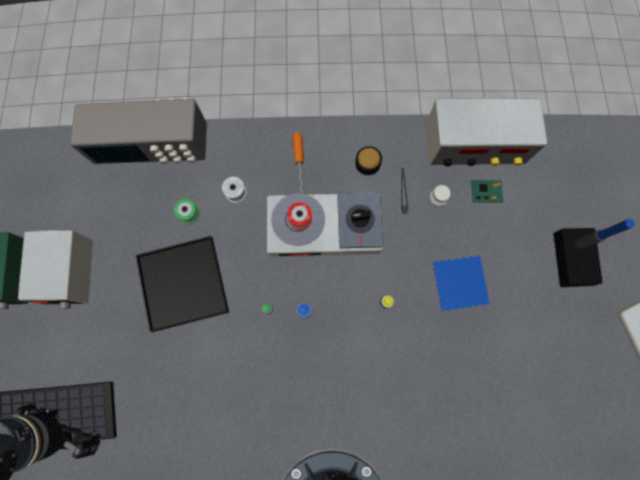

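View pics/side0.png

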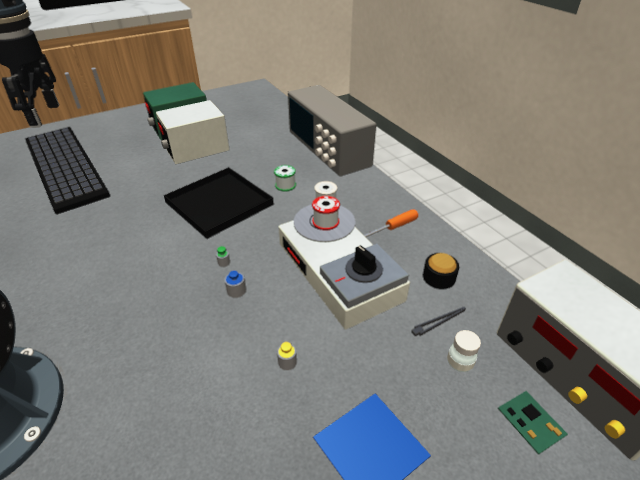

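The top view shows w100 (green) at (267,309), w300 (blue) at (304,310), w200 (yellow) at (388,301), the red spool on the pan at (299,215), the knob at (361,217), the pad at (461,283) and the tray at (182,283). There is no w500. I'll measure these more precisely.

```bash
cat > h.py <<'E'
import numpy as np, cv2
from bench import *
def ray(n,uv):
    m=camera_model(n); p=cv2.undistortPoints(np.array([[uv]],float),m["K"],m["distortion"])[0,0]
    R=m["R"]; return -R.T@m["t"], R.T@np.array([p[0],p[1],1])
def onz(n,uv,z):
    c,d=ray(n,uv); return (c+d*(z-c[2])/d[2])
def proj(n,X):
    m=camera_model(n); r,_=cv2.Rodrigues(m["R"]); return cv2.projectPoints(np.array(X,float).reshape(-1,3),r,m["t"],m["K"],m["distortion"])[0][:,0]
def crop(im,x,y,w,h,s,name):
    cv2.imwrite(name,cv2.resize(im[y:y+h,x:x+w,::-1],None,fx=s,fy=s,interpolation=cv2.INTER_CUBIC))
def blob(im,col,box=None):
    hsv=cv2.cvtColor(im,cv2.COLOR_RGB2HSV); 
    lo,hi={"g":((45,120,60),(80,255,255)),"b":((105,150,60),(125,255,255)),"y":((22,150,100),(35,255,255)),"r":((0,150,80),(6,255,255))}[col]
    m=cv2.inRange(hsv,lo,hi)
    if col=="r": m|=cv2.inRange(hsv,(174,150,80),(180,255,255))
    if box is not None:
        k=np.zeros_like(m); x,y,w,h=box; k[y:y+h,x:x+w]=1; m=m*k
    n,l,s,c=cv2.connectedComponentsWithStats(m)
    return [(s[i][:5].tolist(),c[i].round(1).tolist()) for i in range(1,n) if s[i][4]>15]
E
python3 - <<'E'
from h import *
t=cv2.imread("pics/top0.png")[:,:,::-1]; s=cv2.imread("pics/side0.png")[:,:,::-1]
crop(t,255,180,140,85,5.7,"pics/c1.png")
crop(t,120,225,120,115,5,"pics/c2.png")
crop(s,205,180,210,150,3.8,"pics/c3.png")
crop(t,420,240,90,80,6,"pics/c4.png")
for c in "gbyr":
    print(c,"top",blob(t,c)); print(c,"side",blob(s,c))
E
```

```text
g top [([175, 199, 17, 9, 40], [182.6, 201.7]), ([175, 203, 21, 17, 93], [186.7, 213.7]), ([0, 239, 6, 13, 25], [2.2, 244.1]), ([263, 304, 7, 8, 40], [266.0, 307.6])]
g side [([144, 83, 60, 24, 786], [172.6, 94.4]), ([274, 172, 18, 6, 26], [282.3, 175.2]), ([276, 186, 19, 5, 23], [284.9, 188.5]), ([217, 246, 10, 11, 73], [221.4, 251.2]), ([499, 392, 68, 61, 1438], [532.0, 422.4])]
b top [([598, 219, 36, 20, 272], [616.1, 228.5]), ([434, 256, 55, 54, 2300], [460.6, 282.7]), ([298, 304, 12, 12, 119], [303.6, 309.4])]
b side [([226, 271, 16, 13, 154], [233.7, 277.4]), ([314, 394, 116, 86, 6098], [371.0, 443.9])]
y top [([491, 157, 9, 8, 55], [494.7, 160.6]), ([514, 157, 9, 7, 52], [517.7, 160.2]), ([383, 296, 10, 10, 73], [387.5, 300.9])]
y side [([279, 342, 15, 16, 167], [286.0, 349.7]), ([572, 387, 16, 14, 114], [580.1, 392.4]), ([608, 420, 17, 15, 131], [617.3, 426.3])]
r top [([287, 203, 16, 14, 60], [292.8, 207.9]), ([289, 204, 23, 22, 124], [302.2, 218.6]), ([34, 301, 14, 2, 26], [40.5, 301.5])]
r side [([158, 123, 5, 11, 20], [160.2, 127.6]), ([312, 196, 28, 17, 118], [324.5, 206.7]), ([313, 220, 26, 10, 58], [325.0, 226.1]), ([287, 247, 13, 17, 42], [293.3, 255.0]), ([538, 315, 40, 34, 65], [557.7, 331.7]), ([597, 364, 43, 37, 76], [617.7, 381.9])]
```

View pics/c1.png

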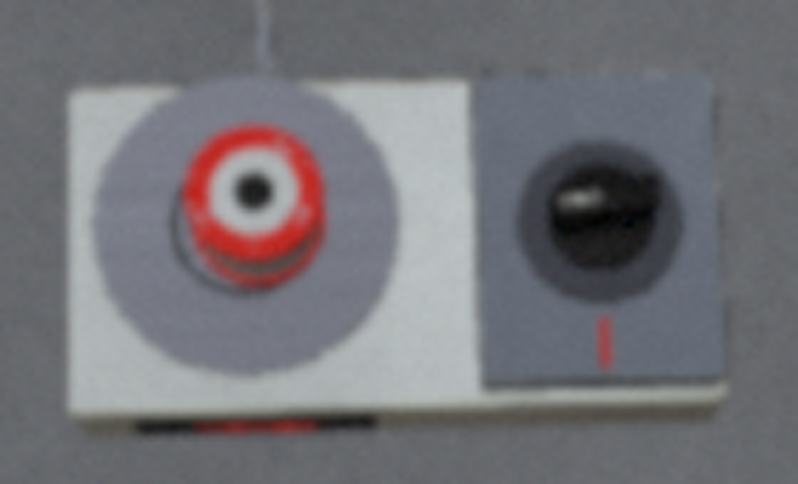

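View pics/c2.png

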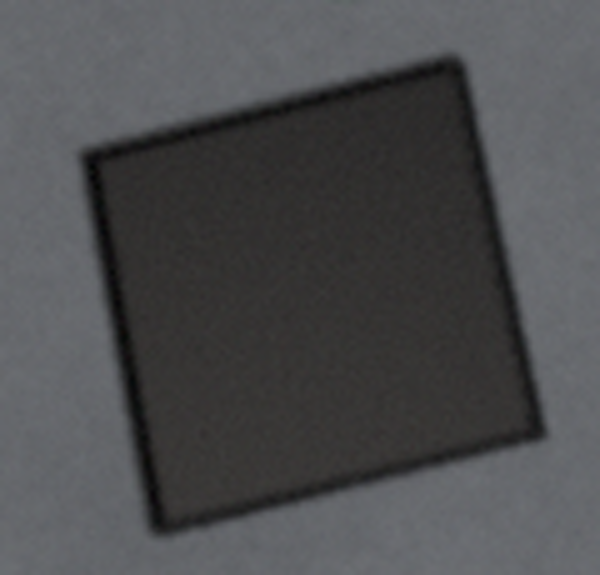

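View pics/c3.png

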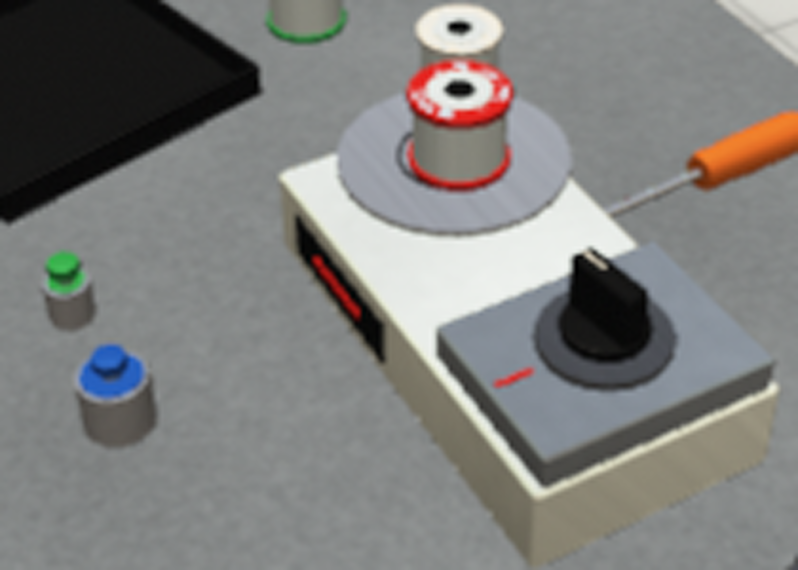

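View pics/c4.png

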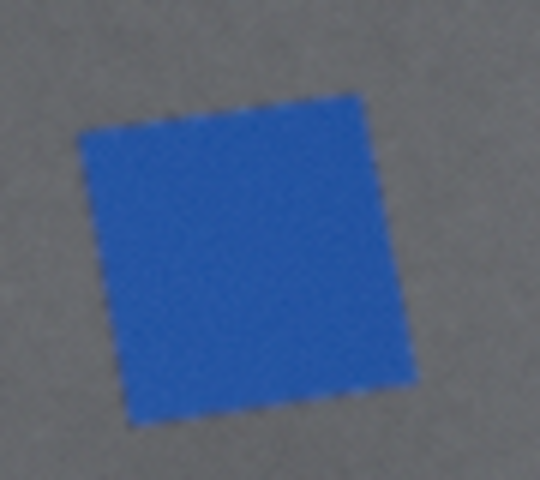

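```bash
cat >> h.py <<'E'
from scipy.optimize import least_squares
A=np.linspace(0,2*np.pi,60,endpoint=False)
def disc(x,y,z,r): return np.c_[x+r*np.cos(A),y+r*np.sin(A),np.full(60,z)]
def cen(p):
    h=cv2.convexHull(p.astype(np.float32)); m=cv2.moments(h); return np.array([m["m10"],m["m01"]])/m["m00"]
W={"g":(13,26,40),"y":(16,32,46),"b":(19,34,48)}
def locw(col,obs,z0=0,verbose=True):
    r,h,k=W[col]
    def f(p): return np.concatenate([cen(proj(n,np.r_[disc(p[0],p[1],z0+h,r),disc(p[0],p[1],z0+k,9)]))-c for n,c in obs.items()])
    c0=onz(*list(obs.items())[0],z0+h)[:2]
    s=least_squares(f,c0); 
    return s.x.round(1), s.fun.round(1)
def findw(col,ims,guess=None,z0=0,cams=("top","side")):
    obs={}
    for n in cams:
        hsv=cv2.cvtColor(ims[n],cv2.COLOR_RGB2HSV)
        lo,hi={"g":((45,90,50),(80,255,255)),"b":((103,120,50),(125,255,255)),"y":((20,110,70),(37,255,255))}[col]
        m=cv2.inRange(hsv,lo,hi); N,l,s,c=cv2.connectedComponentsWithStats(m)
        g=proj(n,[[*guess,z0+W[col][1]]])[0]
        best=min((i for i in range(1,N) if s[i][4]>20),key=lambda i:np.hypot(*(c[i]-g)))
        ys,xs=np.where(l==best); obs[n]=cen(np.c_[xs,ys]); 
    return locw(col,obs,z0),{n:locw(col,{n:o},z0)[0] for n,o in obs.items()}
def look(tag,cams=("top","side")):
    d={}
    for n in cams:
        d[n]=read_camera(n); cv2.imwrite(f"pics/{n}{tag}.png",d[n][:,:,::-1])
    return d
E
python3 - <<'E'
from h import *
ims={n:cv2.imread(f"pics/{n}0.png")[:,:,::-1].copy() for n in("top","side")}
for c,uv in (("g",(266,308)),("b",(304,309)),("y",(388,301))):
    print(c,findw(c,ims,onz("top",uv,30)[:2]))
o=lambda u,v,x0,y0,s:((u+.5)/s-.5+x0,(v+.5)/s-.5+y0)
t1=lambda u,v:o(u,v,255,180,5.7)
c3=lambda u,v:o(u,v,205,180,3.8)
for z in (95,91): print("pan",z,[onz("top",t1(*p),z).round(1)[:2] for p in((246,225),(92,225),(400,225),(246,74),(246,376))], onz("side",c3(455,160),z).round(1)[:2])
print("spool",onz("top",t1(255,193),137).round(1),onz("side",c3(460,93),137).round(1))
print("knob ends",onz("top",t1(553,205),119).round(1),onz("top",t1(658,185),119).round(1))
print("mark side",onz("side",c3(590,253),119).round(1), onz("side",c3(645,300),119).round(1))
print("skirt",onz("top",t1(600,221),80).round(1),"red",onz("top",t1(605,318),75).round(1),onz("top",t1(605,368),75).round(1))
print("console",[onz("top",t1(*p),75).round(1) for p in ((484,388),(724,380),(470,80),(715,72))])
print("base",[onz("top",t1(*p),55).round(1) for p in ((70,412),(70,90),(726,398))])
t4=lambda u,v:o(u,v,420,240,6)
P=[onz("top",t4(*p),3)[:2] for p in ((78,132),(362,95),(416,382),(130,425))]; print("pad",np.mean(P,0).round(1),np.round(P,1))
t2=lambda u,v:o(u,v,120,225,5)
P=[onz("top",t2(*p),22)[:2] for p in ((83,150),(458,58),(545,437),(158,533))]; print("tray",np.mean(P,0).round(1),np.round(P,1))
E
```

```text
g ((array([449.6, 139.1]), array([-0.1, -0.6, -0.6,  0.4])), {'top': array([448.3, 138.9]), 'side': array([451.1, 139.5])})
b ((array([443.3,  51.5]), array([ 0.1, -0.9, -0.6,  0.3])), {'top': array([441.3,  51.9]), 'side': array([444.7,  52.5])})
y ((array([ 458.1, -143. ]), array([ 0.1, -0.9, -0.6,  0.5])), {'top': array([ 456. , -142.5]), 'side': array([ 459.4, -142.5])})
pan 95 [array([640.7,  59.7]), array([642.2, 121. ]), array([639.2,  -1.6]), array([703.6,  58.8]), array([579.4,  60.5])] [641.   49.2]
pan 91 [array([641.8,  59.8]), array([643.3, 121.4]), array([640.3,  -1.6]), array([704.9,  59. ]), array([580.3,  60.7])] [643.6  53.5]
spool [642.3  54.3 137. ] [643.5  49.  137. ]
knob ends [639.6 -61.  119. ] [ 646.7 -102.4  119. ]
mark side [645.5 -68.1 119. ] [ 649.4 -106.9  119. ]
skirt [642.9 -82.6  80. ] red [603.8 -83.4  75. ] [583.3 -82.5  75. ]
console [array([576.3, -33.7,  75. ]), array([ 577.2, -130.1,   75. ]), array([705.2, -32.2,  75. ]), array([ 706.4, -133.3,   75. ])]
base [array([574.4, 134.1,  55. ]), array([711.3, 134.2,  55. ]), array([ 573.6, -133.3,   55. ])]
pad [ 497.2 -328.2] [[ 550.3 -262.6]
 [ 562.3 -381.7]
 [ 444.7 -393.3]
 [ 431.6 -275.2]]
tray [510.3 341.4] [[581.2 455.4]
 [622.3 272.6]
 [439.8 227.6]
 [398.  410.1]]
```

Emit:
jog_arm([
  [0,0,0,0,0,0.162,1],
  [0,0,0,0,0,0.162,1],
  [0,0,0,0,0,0.162,1],
  [0,0,0,0,0,0.162,1],
  [0,0,0,0,0,0.162,1],
  [0,0,0,0,0,0.162,1],
  [0,0,0,0,0,0.16,1],
  [-20,20,0,0,0,0,1],
  [-40,40,0,0,0,0,1],
  [-45,45,0,0,0,0,1],
  [-45,45,0,0,0,0,1],
  [-45,45,0,0,0,0,1],
  [-45,45,0,0,0,0,1],
  [-45,45,0,0,0,0,1],
  [-45,45,0,0,0,0,1],
  [-45,45,0,0,0,0,1],
  [-37,35,0,0,0,0,1],
  [-10,10,0,0,0,0,1],
  [0,0,0,0,0,0,1],
], force=40)

```text
clock: 2.48
position: [637.3, 58.4, 230.5]
ee_rot: [-0.001, 0.708, 0.707, -0.001]
contact_force: [-0.1, 0.7, 0.3]
opening: 85.7
```

Emit:
jog_arm([
  [-6,5,0,0,0,0,1],
  [0,0,30,0,0,0,1],
  [0,0,35,0,0,0,1],
  [0,0,30,0,0,0,1],
  [0,0,20,0,0,0,1],
  [0,0,13,0,0,0,1],
  [0,0,4,0,0,0,1],
  [0,0,0,0,0,0,1],
], force=40)

```text
clock: 3.48
position: [642.5, 53.2, 99.8]
ee_rot: [0.0, 0.707, 0.707, 0.0]
contact_force: [0.1, 0.9, -0.4]
opening: 85.3
```

Run:
```python
from h import *
d=look("1")
crop(d["side"],215,100,200,150,4,"pics/s1c.png")
```

```text
(no output)
```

View pics/s1c.png

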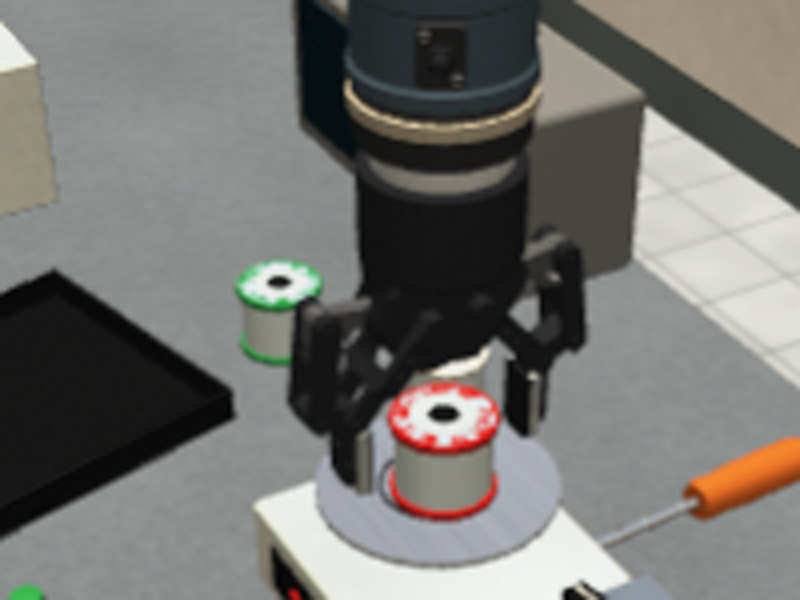

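The spool sits between the open pads, centred at about (443,413) in the crop. I'll close on it.

Emit:
jog_arm([
  [-1,0,0,0,0,0,0.75],
  [0,0,0,0,0,0,0.65],
  [0,0,0,0,0,0,0.55],
  [0,0,0,0,0,0,0.5],
  [0,0,0,0,0,0,0.5],
  [0,0,0,0,0,0,0.5],
  [0,0,0,0,0,0,0.5],
], force=40)

```text
clock: 4.45
position: [642.5, 51.9, 99.3]
ee_rot: [0.0, 0.707, 0.707, 0.0]
contact_force: [2.6, -0.4, 1.7]
opening: 53.0
```

Run:
```python
from h import *
d=look("2")
crop(d["side"],215,100,200,150,4,"pics/s2c.png")
```

```text
(no output)
```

View pics/s2c.png

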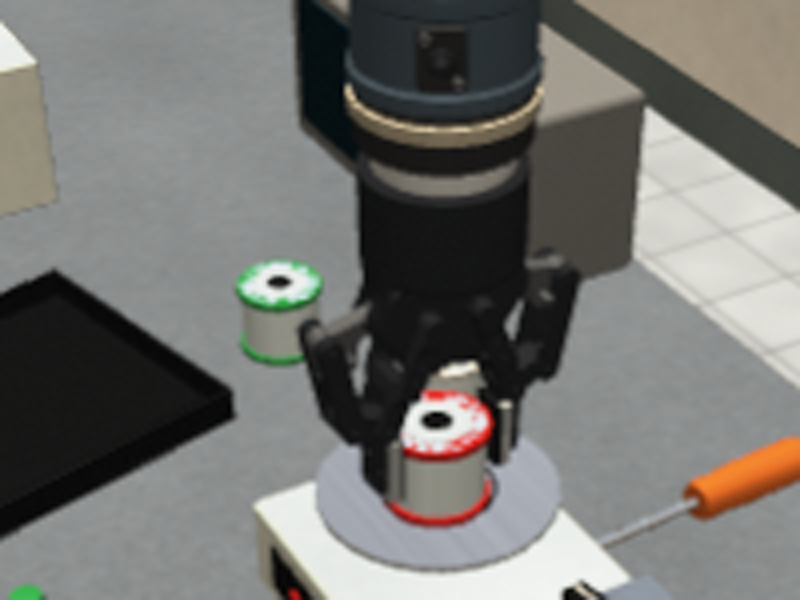

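Run:
```python
from h import *
p=proj("side",[[642.5,51.9,137],[642.5-27,51.9,112],[642.5+27,51.9,112],[642.5-27,40.9,112],[642.5+27,40.9,112],[642.5,45,137]]); print(((p-[215,100])*4).round())
p=proj("top",[[642.5,51.9,137]]);print(p)
```

```text
[[438. 414.]
 [389. 472.]
 [485. 439.]
 [400. 485.]
 [497. 451.]
 [445. 421.]]
[[300.40486101 213.32670702]]
```

Emit:
jog_arm([
  [0,0,-5,0,0,0,0.5],
  [0,0,-15,0,0,0,0.5],
  [0,0,-30,0,0,0,0.5],
  [0,0,-40,0,0,0,0.5],
  [-10,-5,-30,0,0,0,0.5],
  [-35,-10,0,0,0,0,0.5],
  [-45,-15,0,0,0,0,0.5],
  [-45,-15,0,0,0,0,0.5],
  [-45,-20,0,0,0,0,0.5],
  [-45,-20,0,0,0,0,0.5],
  [-45,-20,0,0,0,0,0.5],
  [-45,-20,0,0,0,0,0.5],
  [-45,-15,20,0,0,0,0.5],
  [-20,-5,30,0,0,0,0.5],
  [0,0,40,0,0,0,0.5],
  [0,0,40,0,0,0,0.5],
  [0,0,30,0,0,0,0.5],
  [0,0,15,0,0,0,0.5],
  [0,0,0,0,0,0,0.5],
])

```text
clock: 6.92
position: [497.0, -327.8, 44.1]
ee_rot: [-0.001, 0.707, 0.707, -0.0]
contact_force: [0.4, 0.6, -2.6]
opening: 53.1
```

Run:
```python
from h import *
d=look("3")
s=observe(); print(s["position"],s["contact_force"],s["opening"])
crop(d["side"],270,320,200,150,4,"pics/s3c.png")
crop(d["top"],255,180,250,140,3.2,"pics/t3c.png")
```

```text
[ 498.00287528 -328.50044757   45.54693027] [ 0.65916596  0.46626662 -2.55945662] 53.094816782229735
```

View pics/s3c.png

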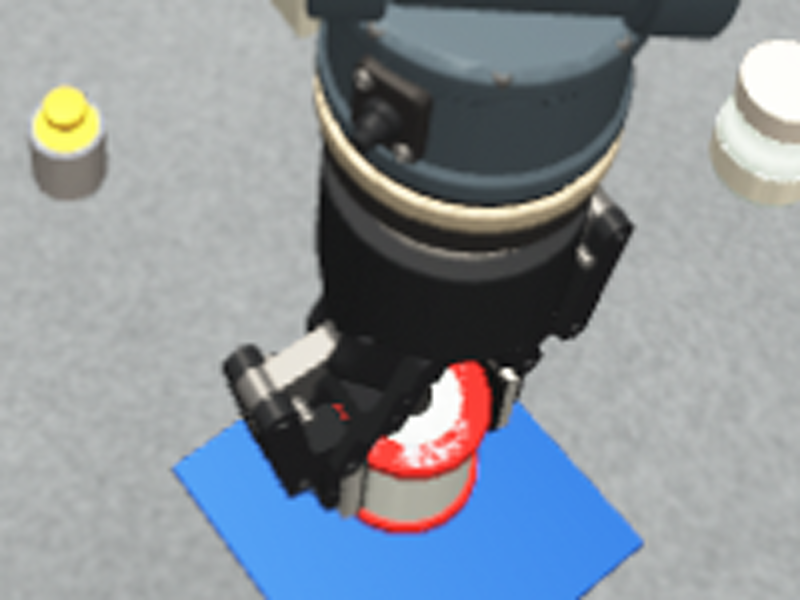

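View pics/t3c.png

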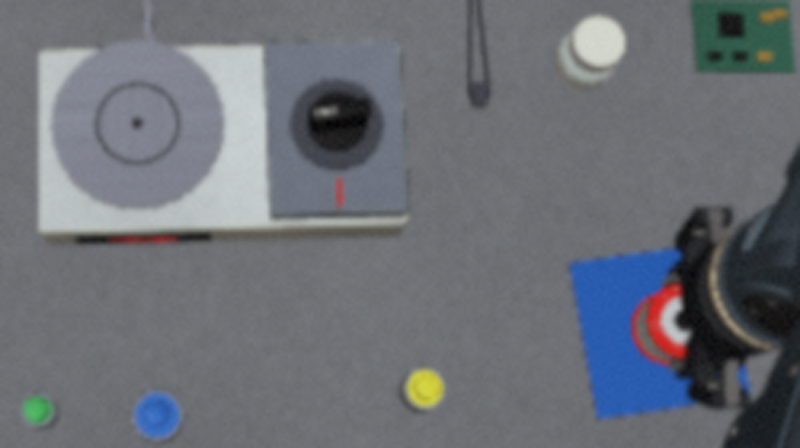

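The spool is held over the pad, and the bare pan now shows its dot. I'll lower it.

Emit:
jog_arm([
  [0,0,12,0,0,0,0.5],
  [0,0,10,0,0,0,0.5],
  [0,0,6,0,0,0,0.5],
  [0,0,3,0,0,0,0.5],
  [0,0,0,0,0,0,0.5],
  [0,0,0,0,0,0,0.5],
])

```text
clock: 7.78
position: [497.0, -327.9, 14.5]
ee_rot: [-0.0, 0.707, 0.707, -0.0]
contact_force: [-5.9, 4.4, 12.2]
opening: 53.1
```

Run:
```python
from h import *
o=lambda u,v:((u+.5)/3.2-.5+255,(v+.5)/3.2-.5+180)
print("dot",onz("top",o(137,122.5),95).round(1))
ims={n:cv2.imread(f"pics/{n}3.png")[:,:,::-1].copy() for n in("top","side")}
for c,g in (("g",(449,139)),("b",(443,52)),("y",(458,-143))):print(c,findw(c,ims,g))
s=ims["side"]; crop(s,290,190,120,110,6,"pics/s3d.png")
```

```text
dot [643.4  60.3  95. ]
g ((array([449.8, 139.6]), array([-0.3, -0.6, -0.7,  0.1])), {'top': array([448.3, 138.8]), 'side': array([451.1, 139.2])})
b ((array([443.6,  52.2]), array([-0.2, -0.8, -0.5,  0. ])), {'top': array([441.7,  51.9]), 'side': array([444.6,  52.6])})
y ((array([ 457.7, -142.7]), array([ 0.1, -0.8, -0.7,  0.4])), {'top': array([ 455.9, -142.4]), 'side': array([ 459.1, -142.5])})
```

View pics/s3d.png

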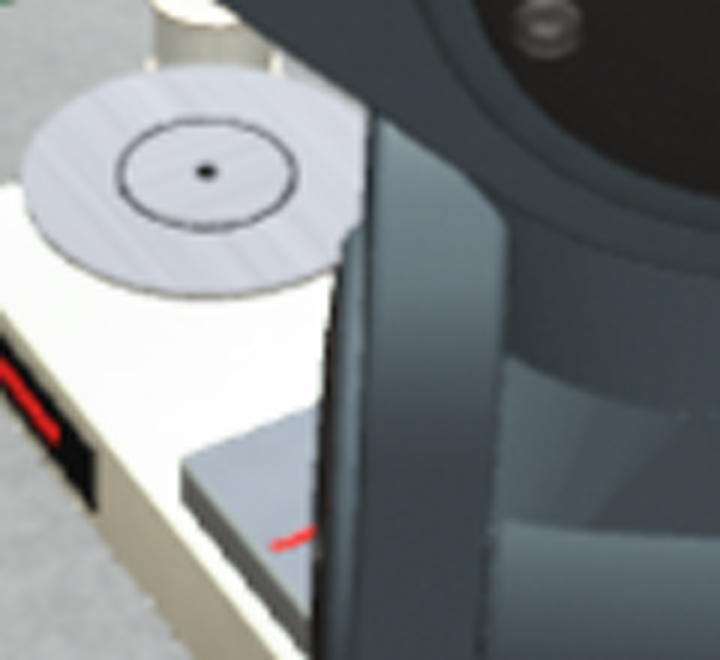

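Emit:
jog_arm([
  [0,0,-1,0,0,0,0.6],
  [0,0,0,0,0,0,0.65],
  [0,0,0,0,0,0,0.75],
  [0,0,0,0,0,0,0.9],
  [0,0,0,0,0,0,1],
  [0,0,0,0,0,0,1],
  [0,0,-20,0,0,0,1],
  [0,0,-40,0,0,0,1],
  [0,0,-50,0,0,0,1],
  [0,0,-60,0,0,0,1],
  [20,10,-30,0,0,0,1],
  [50,35,0,0,0,0,1],
  [50,35,0,0,0,0,1],
  [50,30,0,0,0,0,1],
  [40,20,0,0,0,0,1],
  [20,10,0,0,0,0,1],
  [0,0,0,0,0,0,1],
])

```text
clock: 9.9
position: [637.7, -97.0, 214.0]
ee_rot: [-0.0, 0.706, 0.708, -0.0]
contact_force: [0.1, -0.5, 0.4]
opening: 85.3
```

Run:
```python
from h import *
print("dot side",onz("side",(290+206.5/6-.5,190+171.5/6-.5),95).round(1))
d=look("4")
crop(d["side"],270,320,200,150,4,"pics/s4c.png")
```

```text
dot side [646.1  59.7  95. ]
```

View pics/s4c.png

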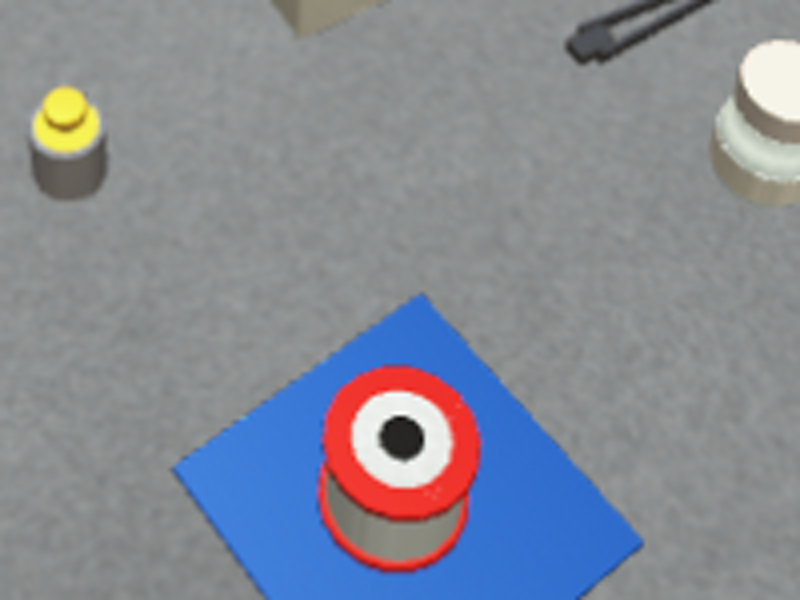

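View pics/top4.png

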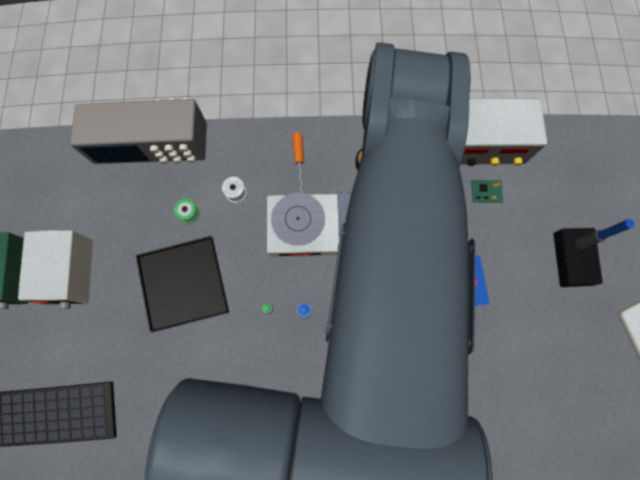

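The spool stands upright inside the pad. Next is the tare knob, where the bar is about 8.5° off the y axis.

Emit:
jog_arm([
  [14,5,0,0,0,0,0.7],
  [0,0,20,0,0,-0.148,0.7],
  [0,0,30,0,0,0,0.6],
  [0,0,30,0,0,0,0.6],
  [0,0,20,0,0,0,0.6],
  [0,0,13,0,0,0,0.6],
  [0,0,4,0,0,0,0.6],
  [0,0,0,0,0,0,0.6],
  [0,0,0,0,0,0,0.6],
])

```text
clock: 11.12
position: [642.9, -84.2, 98.2]
ee_rot: [0.001, 0.653, 0.757, 0.0]
contact_force: [-0.0, -0.1, -0.1]
opening: 51.1
```

Run:
```python
from h import *
d=look("5",["side"])
crop(d["side"],290,170,150,130,5,"pics/s5c.png")
p=observe()["position"];print(p);print((proj("side",[[p[0],p[1],119],[644,-83,119]])-[290,170])*5)
```

```text
[642.85271218 -84.2120682   98.14418071]
[[368.84064421 410.35660294]
 [369.64327203 407.22241352]]
```

View pics/s5c.png

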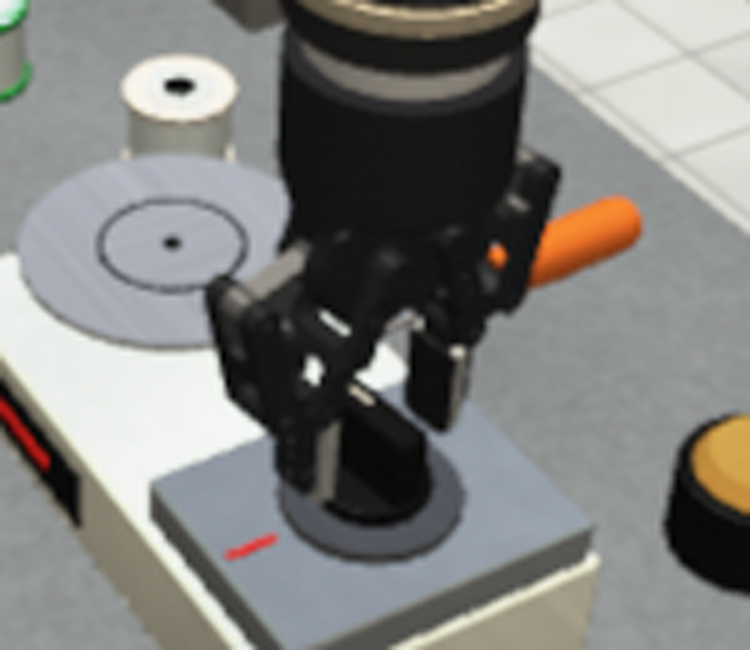

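Emit:
jog_arm([
  [0,0,1,0,0,0,0.4],
  [0,0,1,0,0,0,0.3],
  [0,0,0,0,0,0,0.2],
  [0,0,0,0,0,0,0.1],
  [0,0,0,0,0,0,0.1],
  [0,0,0,0,0,0,0.1],
], force=40)

```text
clock: 11.92
position: [646.3, -83.6, 96.2]
ee_rot: [0.003, 0.653, 0.758, 0.003]
contact_force: [14.4, 1.8, -3.1]
opening: 13.0
```

The compliant grip shows the knob axis sits at about x=646, which agrees with the side camera. I'll centre on it and turn anticlockwise.

Emit:
jog_arm([
  [0,3,0,0,0,0,0.1],
  [0,0,0,0,0,-0.06,0.1],
  [0,0,0,0,0,-0.1,0.1],
  [0,0,0,0,0,-0.1,0.1],
  [0,0,0,0,0,-0.1,0.1],
  [0,0,0,0,0,-0.1,0.1],
  [0,0,0,0,0,0,0.1],
], force=40)

```text
clock: 12.8
position: [647.3, -83.3, 96.2]
ee_rot: [0.002, 0.462, 0.887, 0.001]
contact_force: [6.1, 1.8, 3.5]
opening: 13.1
```

Run:
```python
from h import *
s=observe(); print(s["contact_force"],s["moment"],s["qpos"])
```

```text
[6.10005349 1.78538695 3.48515475] [ 0.34599245 -1.00961685  0.00733082] [-1.28437029e-01  5.18299790e-01  6.65075506e-02  1.11510556e+00
  8.35724184e-04  8.32431634e-01]
```

Emit:
jog_arm([
  [-1,1.5,0,0,0,-0.1,0.1],
  [0,0,0,0,0,-0.1,0.1],
  [0,0,0,0,0,-0.1,0.1],
  [0,0,0,0,0,-0.1,0.1],
  [0,0,0,0,0,-0.1,0.1],
  [0,0,0,0,0,-0.1,0.1],
  [0,0,0,0,0,-0.1,0.1],
  [0,0,0,0,0,-0.1,0.1],
  [0,0,0,0,0,-0.05,0.1],
  [0,0,0,0,0,0,0.1],
])

```text
clock: 14.05
position: [648.3, -82.2, 96.2]
ee_rot: [0.001, 0.055, 0.998, 0.001]
contact_force: [3.6, 7.5, 3.8]
opening: 13.4
```

Run:
```python
from h import *
s=observe(); print(s["contact_force"],s["moment"],s["ee_rot"])
```

```text
[3.55825612 7.51494456 3.79722519] [ 1.2463748  -0.48931459  0.06819376] [0.00125109 0.05537386 0.99846423 0.00116024]
```

Emit:
jog_arm([
  [0,0,0,0,0,-0.05,0.1],
  [0,0,0,0,0,-0.05,0.1],
  [0,0,0,0,0,-0.03,0.1],
  [0,0,0,0,0,0,0.1],
])

```text
clock: 14.55
position: [648.4, -82.0, 96.2]
ee_rot: [0.001, -0.009, 1.0, 0.001]
contact_force: [3.6, 9.4, 4.2]
opening: 12.9
```

Run:
```python
from h import *
s=observe(); print(s["contact_force"],s["moment"],s["ee_rot"])
```

```text
[3.61460918 9.40557895 4.19684532] [ 1.57744104 -0.63790369 -0.66492863] [ 0.00138517 -0.00903092  0.99995737  0.0013352 ]
```

Emit:
jog_arm([
  [0,0,0,0,0,-0.03,0.1],
  [0,0,0,0,0,-0.03,0.1],
  [0,0,0,0,0,0,0.1],
])

```text
clock: 14.92
position: [648.9, -81.9, 96.2]
ee_rot: [0.002, -0.039, 0.999, 0.001]
contact_force: [4.9, 8.8, 2.6]
opening: 13.3
```

Run:
```python
from h import *
s=observe(); print(s["contact_force"],s["moment"],s["ee_rot"])
```

```text
[4.85054561 8.82409575 2.56109325] [ 1.74077357 -1.16265257 -0.95445259] [ 0.00191071 -0.03876452  0.99924547  0.00146907]
```

Emit:
jog_arm([
  [0,0,0,0,0,0,0.3],
  [0,0,0,0,0,0,0.5],
  [0,0,0,0,0,0,0.6],
  [0,0,-10,0,0,0,0.6],
  [0,0,-40,0,0,0,0.6],
  [0,0,-50,0,0,0,0.6],
  [0,0,-20,0,0,0.1,0.6],
  [0,0,0,0,0,0.187,0.6],
  [0,0,0,0,0,0.187,0.6],
  [0,0,0,0,0,0.187,0.6],
  [0,0,0,0,0,0.187,0.6],
  [0,0,0,0,0,0.187,0.6],
  [0,0,0,0,0,0.187,0.6],
  [0,0,0,0,0,0.187,0.6],
  [0,0,0,0,0,0.187,0.6],
  [0,0,0,0,0,0.052,0.6],
  [0,0,0,0,0,0,0.6],
])

```text
clock: 17.05
position: [647.2, -83.8, 216.0]
ee_rot: [0.0, 0.707, 0.707, 0.0]
contact_force: [0.7, 0.0, 0.1]
opening: 51.5
```

Run:
```python
from h import *
d=look("6")
crop(d["side"],290,200,130,110,6,"pics/s6c.png")
for c,g in (("g",(449,139)),("b",(443,52)),("y",(458,-143))):print(c,findw(c,d,g,cams=["side"]))
```

```text
g ((array([451.1, 139.5]), array([-0., -0.])), {'side': array([451.1, 139.5])})
b ((array([444.6,  52.3]), array([-0.1, -0.2])), {'side': array([444.6,  52.3])})
y ((array([ 459.2, -142.3]), array([-0.,  0.])), {'side': array([ 459.2, -142.3])})
```

View pics/s6c.png

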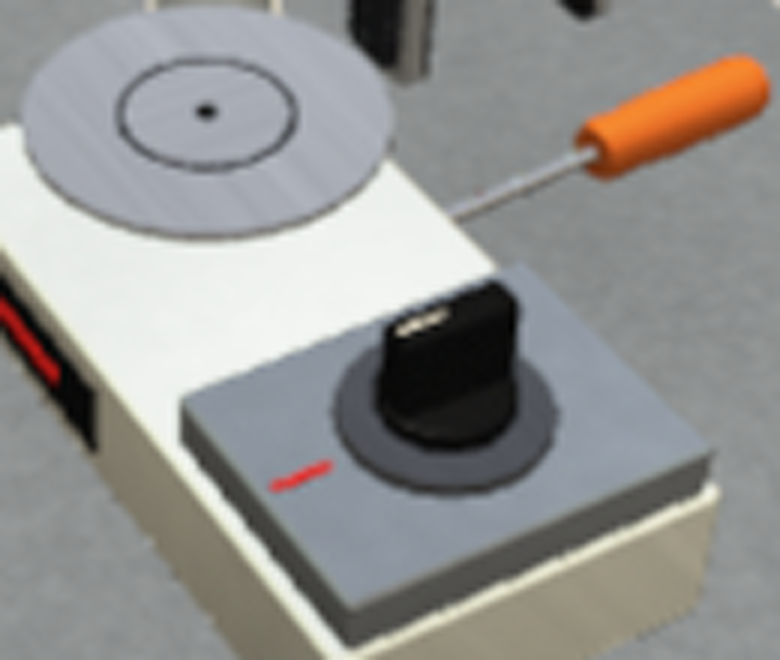

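The white mark is parallel to the red line, so the knob is at zero. Next is w100.

Emit:
jog_arm([
  [15,-15,0,0,0,0,1],
  [40,-35,0,0,0,0,1],
  [45,-40,0,0,0,0,1],
  [45,-40,0,0,0,0,1],
  [45,-40,0,0,0,0,1],
  [33,-26,0,0,0,0,1],
  [0,0,30,0,0,0,1],
  [0,0,40,0,0,0,1],
  [0,0,40,0,0,0,1],
  [0,0,20,0,0,0,1],
  [0,0,0,0,0,0,1],
], force=30)

```text
clock: 18.52
position: [450.2, 139.0, 84.4]
ee_rot: [-0.001, 0.707, 0.707, -0.001]
contact_force: [-0.0, -0.2, 0.5]
opening: 85.5
```

Run:
```python
from h import *
d=look("7")
crop(d["side"],150,170,150,120,5,"pics/s7c.png")
s=observe();print(s["position"])
```

```text
[451.5953238  139.42564022  86.08373332]
```

View pics/s7c.png

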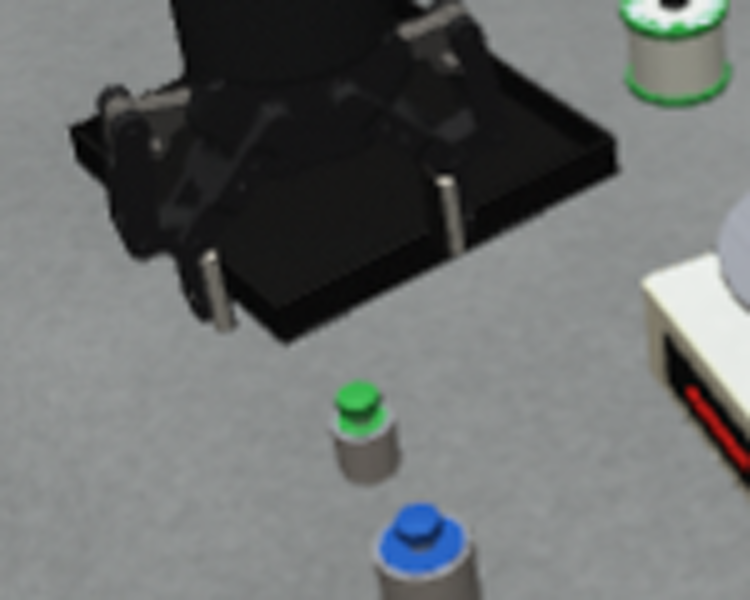

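Emit:
jog_arm([
  [0,0,20,0,0,0,1],
  [0,0,30,0,0,0,1],
  [0,0,20,0,0,0,1],
  [0,0,9,0,0,0,1],
  [0,0,3,0,0,0,0.8],
  [0,0,0,0,0,0,0.6],
  [0,0,0,0,0,0,0.45],
  [0,0,0,0,0,0,0.35],
  [0,0,0,0,0,0,0.25],
  [0,0,0,0,0,0,0.2],
  [0,0,0,0,0,0,0.2],
  [0,0,0,0,0,0,0.2],
], force=30)

```text
clock: 20.12
position: [451.4, 139.4, 3.8]
ee_rot: [0.0, 0.707, 0.707, 0.0]
contact_force: [-0.8, -1.4, 5.1]
opening: 24.9
```

Run:
```python
from h import *
s=observe();print(s["position"],s["contact_force"],s["opening"])
d=look("8")
crop(d["side"],150,170,150,120,5,"pics/s8c.png")
```

```text
[451.43956391 139.39955483   3.79451288] [-0.7571082  -1.39922627  5.10700216] 24.898757699575352
```

View pics/s8c.png

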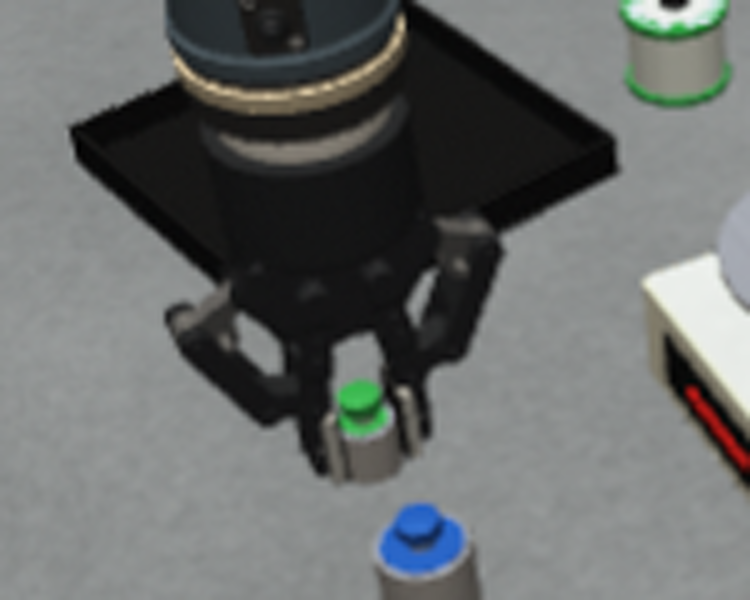

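Emit:
jog_arm([
  [0,0,-5,0,0,0,0.2],
  [0,0,-20,0,0,0,0.2],
  [0,0,-40,0,0,0,0.2],
  [0,0,-50,0,0,0,0.2],
  [-5,10,-40,0,0,0,0.2],
  [-15,35,-15,0,0,0,0.2],
  [-20,50,0,0,0,0,0.2],
  [-20,50,0,0,0,0,0.2],
  [-15,35,0,0,0,0,0.2],
  [-4,15,15,0,0,0,0.2],
  [0,0,25,0,0,0,0.2],
  [0,0,15,0,0,0,0.2],
  [0,0,0,0,0,0,0.2],
  [0,0,0,0,0,0,0.2],
])

```text
clock: 21.98
position: [646.2, 60.7, 119.2]
ee_rot: [0.0, 0.707, 0.707, 0.0]
contact_force: [0.3, 0.1, -1.2]
opening: 24.8
```

Run:
```python
from h import *
s=observe();print(s["position"],s["contact_force"],s["opening"])
d=look("9")
s=observe();p=s["position"]
print(findw("g",d,p[:2],z0=p[2]-4,cams=["side"]),p)
crop(d["side"],250,120,150,130,5,"pics/s9c.png")
```

```text
[646.18928282  60.69662908 119.16714418] [ 0.2781349   0.14568611 -1.24634856] 24.803641889865432
((array([648.8,  60.9]), array([-0.1, -0.2])), {'side': array([648.8,  60.9])}) [646.56075651  60.57597586 119.47437223]
```

View pics/s9c.png

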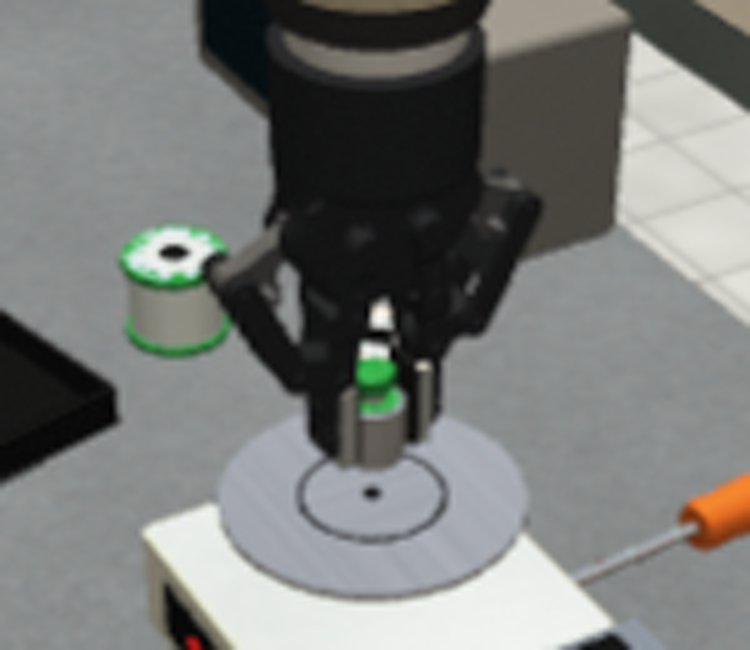

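Emit:
jog_arm([
  [-1,-1,6,0,0,0,0.2],
  [0,0,6,0,0,0,0.2],
  [0,0,4,0,0,0,0.2],
  [0,0,3,0,0,0,0.2],
  [0,0,2,0,0,0,0.2],
  [0,0,1,0,0,0,0.2],
  [0,0,0,0,0,0,0.2],
  [0,0,0,0,0,0,0.2],
])

```text
clock: 23.08
position: [645.2, 59.3, 96.5]
ee_rot: [0.0, 0.707, 0.707, 0.0]
contact_force: [-1.0, 0.1, 1.3]
opening: 25.2
```

Run:
```python
from h import *
s=observe();print(s["position"],s["contact_force"],s["opening"])
d=look("10",["side"])
p=s["position"]
print(findw("g",d,p[:2],z0=p[2]-4,cams=["side"]),p)
crop(d["side"],250,120,150,130,5,"pics/s10c.png")
```

```text
[645.18478863  59.34941479  96.46262183] [-1.00678383  0.06547707  1.28883504] 25.227819162201577
((array([648.3,  60.4]), array([ 0.4, -0.7])), {'side': array([648.3,  60.4])}) [645.18478863  59.34941479  96.46262183]
```

View pics/s10c.png

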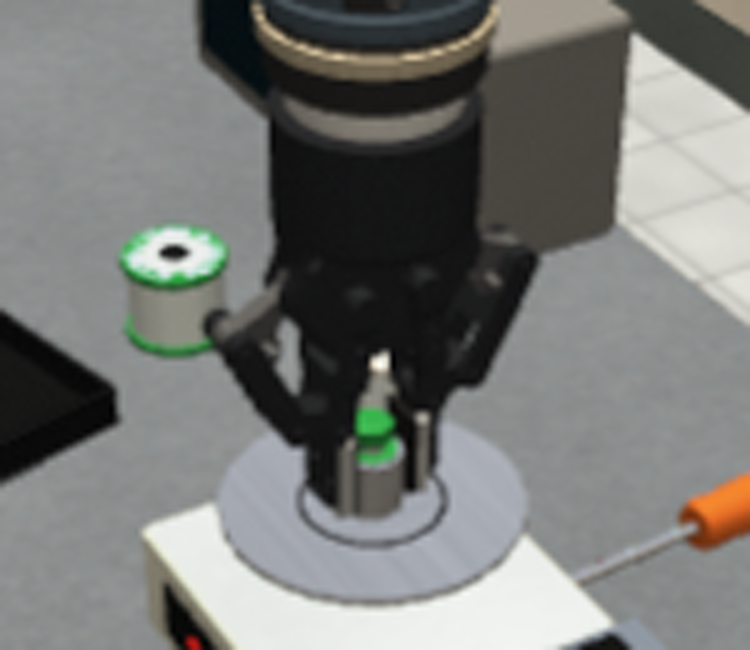

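Emit:
jog_arm([
  [0,0,-1.5,0,0,0,0.2],
  [0,0,0,0,0,0,0.3],
  [0,0,0,0,0,0,0.4],
  [0,0,0,0,0,0,0.5],
  [0,0,0,0,0,0,0.7],
  [0,0,0,0,0,0,1],
  [0,0,0,0,0,0,1],
  [0,0,-10,0,0,0,1],
  [0,0,-30,0,0,0,1],
  [0,0,-40,0,0,0,1],
  [0,-20,-40,0,0,0,1],
  [0,-40,0,0,0,0,1],
  [0,-50,0,0,0,0,1],
  [0,-50,0,0,0,0,1],
  [0,0,0,0,0,0,1],
  [0,0,0,0,0,0,1],
])

```text
clock: 25.12
position: [485.9, 59.4, 218.8]
ee_rot: [0.001, 0.707, 0.707, 0.001]
contact_force: [0.9, 0.5, -0.1]
opening: 85.3
```

Run:
```python
from h import *
d=look("11")
print(findw("g",d,[646,60],z0=93.4,cams=["side"]))
crop(d["side"],270,150,120,100,6,"pics/s11c.png")
crop(d["top"],255,180,140,85,5.7,"pics/t11c.png")
```

```text
((array([646.3,  60.3]), array([-0.1, -0.2])), {'side': array([646.3,  60.3])})
```

View pics/s11c.png

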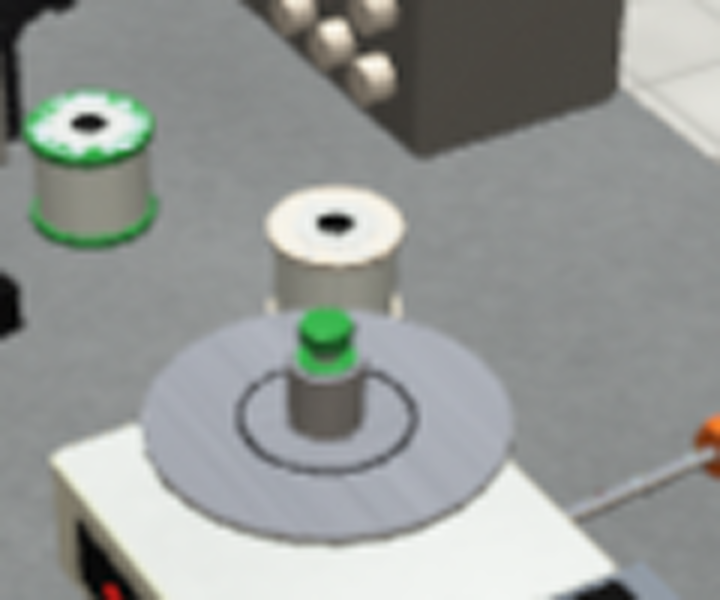

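View pics/t11c.png

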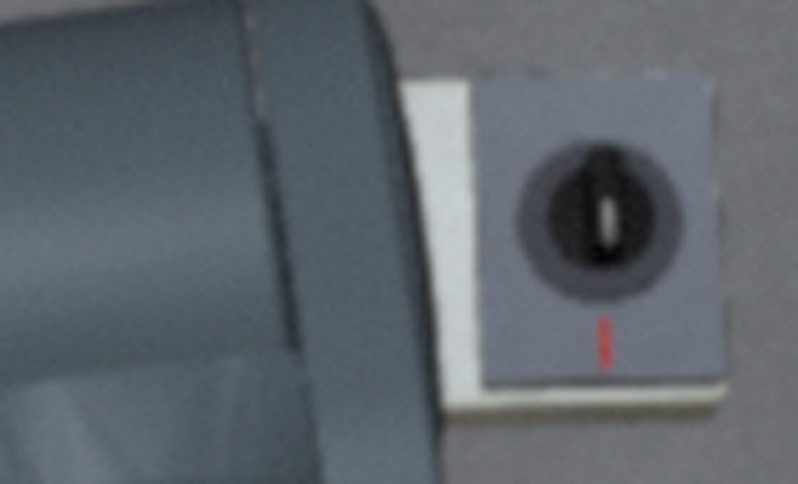

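w100 stands at (646.3, 60.3) and the dot is at (646.1, 59.7), so it is centred. I'll let it settle, then pick it up.

Emit:
jog_arm([
  [0,0,0,0,0,0,1],
  [0,0,0,0,0,0,1],
  [0,0,0,0,0,0,1],
  [0,0,0,0,0,0,1],
  [0,0,0,0,0,0,1],
  [0,0,0,0,0,0,1],
  [0,0,0,0,0,0,1],
  [0,0,0,0,0,0,1],
  [0,20,0,0,0,0,1],
  [0,50,0,0,0,0,1],
  [0,50,0,0,0,0,1],
  [0,40,0,0,0,0,1],
  [0,0,30,0,0,0,1],
  [0,0,40,0,0,0,1],
  [0,0,30,0,0,0,1],
  [0,0,13,0,0,0,1],
  [0,0,5,0,0,0,1],
  [0,0,0,0,0,0,1],
])

```text
clock: 27.48
position: [645.6, 59.4, 100.6]
ee_rot: [0.0, 0.707, 0.707, 0.0]
contact_force: [0.3, 0.1, 0.5]
opening: 85.5
```

Emit:
jog_arm([
  [0,0,2,0,0,0,0.8],
  [0,0,0,0,0,0,0.6],
  [0,0,0,0,0,0,0.45],
  [0,0,0,0,0,0,0.35],
  [0,0,0,0,0,0,0.25],
  [0,0,0,0,0,0,0.2],
  [0,0,0,0,0,0,0.2],
  [0,0,0,0,0,0,0.2],
], force=30)

```text
clock: 28.48
position: [645.2, 59.3, 97.8]
ee_rot: [0.0, 0.707, 0.707, -0.0]
contact_force: [0.2, -0.9, 0.0]
opening: 24.9
```

Emit:
jog_arm([
  [0,0,-4,0,0,0,0.2],
  [0,0,-15,0,0,0,0.2],
  [0,0,-30,0,0,0,0.2],
  [0,0,-30,0,0,0,0.2],
  [21,-9,-15,0,0,0,0.2],
  [45,-20,0,0,0,0,0.2],
  [45,-20,0,0,0,0,0.2],
  [45,-20,0,0,0,0,0.2],
  [45,-20,0,0,0,0,0.2],
  [45,-20,0,0,0,0,0.2],
  [45,-20,0,0,0,0,0.2],
  [40,-15,10,0,0,0,0.2],
  [0,0,40,0,0,0,0.2],
  [0,0,40,0,0,0,0.2],
  [0,0,30,0,0,0,0.2],
  [0,0,0,0,0,0,0.2],
  [0,0,0,0,0,0,0.2],
])

```text
clock: 30.6
position: [501.3, 391.1, 73.2]
ee_rot: [0.0, 0.707, 0.707, 0.001]
contact_force: [0.2, -0.8, -1.4]
opening: 24.7
```

Run:
```python
from h import *
s=observe();print(s["position"],s["contact_force"],s["opening"])
d=look("12")
crop(d["side"],130,100,180,150,4,"pics/s12c.png")
```

```text
[501.25302918 391.09043541  73.17650729] [ 0.21639087 -0.77768674 -1.40503596] 24.73995908470272
```

View pics/s12c.png

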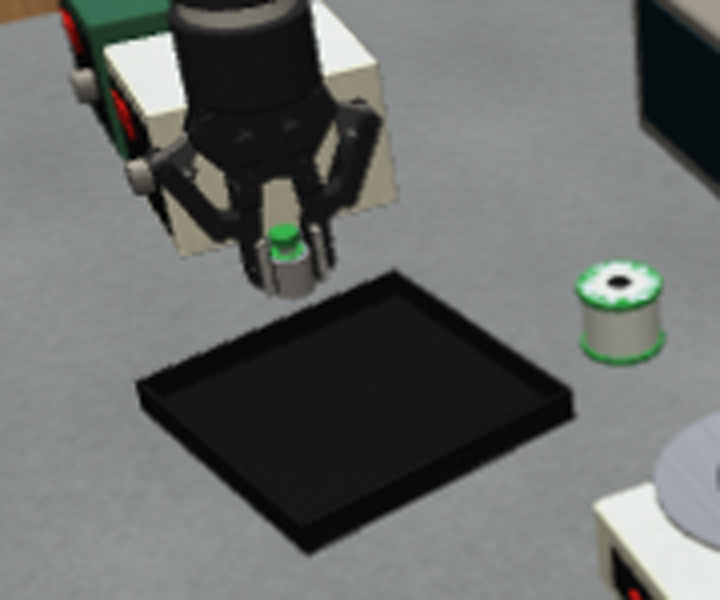

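Emit:
jog_arm([
  [0,0,20,0,0,0,0.2],
  [0,0,22,0,0,0,0.2],
  [0,0,12,0,0,0,0.2],
  [0,0,6,0,0,0,0.2],
  [0,0,3,0,0,0,0.2],
  [0,0,1,0,0,0,0.2],
  [0,0,0,0,0,0,0.2],
])

```text
clock: 31.58
position: [501.5, 390.6, 8.7]
ee_rot: [0.0, 0.707, 0.707, 0.001]
contact_force: [-1.7, -0.9, 4.0]
opening: 24.8
```

Emit:
jog_arm([
  [0,0,0,0,0,0,0.35],
  [0,0,0,0,0,0,0.5],
  [0,0,0,0,0,0,0.7],
  [0,0,0,0,0,0,0.7],
  [0,0,-10,0,0,0,0.7],
  [0,0,-30,0,0,0,0.8],
  [0,0,-40,0,0,0,1],
  [0,0,-40,0,0,0,1],
  [-13,0,-30,0,0,0,1],
  [-50,-4,0,0,0,0,1],
  [-55,-4,0,0,0,0,1],
  [-55,-4,0,0,0,0,1],
  [-55,-4,0,0,0,0,1],
  [-55,-5,0,0,0,0,1],
  [-55,-5,0,0,0,0,1],
  [-55,-5,0,0,0,0,1],
  [-55,-5,0,0,0,0,1],
  [-50,-5,0,0,0,0,1],
  [-35,-1,0,0,0,0,1],
  [0,0,0,0,0,0,1],
])

```text
clock: 34.08
position: [459.1, -144.8, 158.5]
ee_rot: [0.001, 0.708, 0.706, 0.0]
contact_force: [-0.3, -0.7, 0.7]
opening: 85.5
```

Run:
```python
from h import *
s=observe();print(s["position"])
d=look("13")
crop(d["side"],130,100,180,150,4,"pics/s13c.png")
for c,g,z in (("g",(501,391),4),("b",(443,52),0),("y",(458,-143),0)):print(c,findw(c,d,g,z,cams=["side"]))
```

```text
[ 459.11663368 -144.79379753  158.54214143]
g ((array([501.5, 391.6]), array([-0.,  0.])), {'side': array([501.5, 391.6])})
b ((array([ 492.1, -337.1]), array([ 0., -0.])), {'side': array([ 492.1, -337.1])})
y ((array([ 459.2, -142.3]), array([0., 0.])), {'side': array([ 459.2, -142.3])})
```

View pics/side13.png

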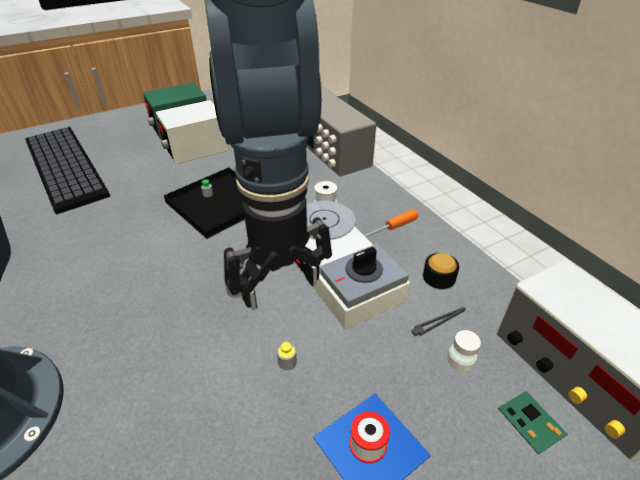

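View pics/top13.png

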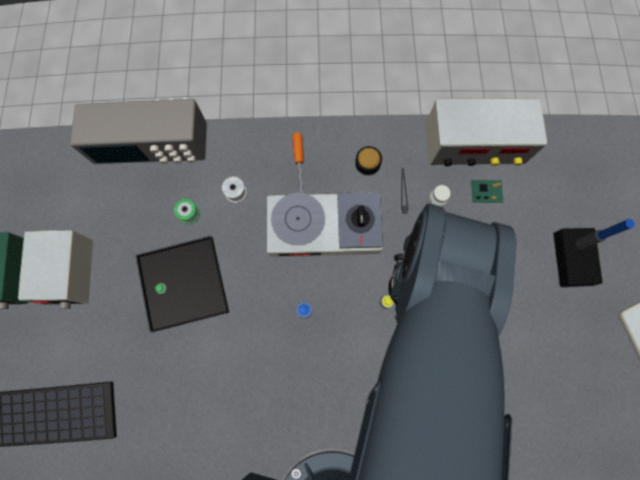

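w100 stands in the tray at (207,188) in the side view, and w200 and w300 have not moved. Next is w200.

Emit:
jog_arm([
  [2.5,0,15,0,0,0,1],
  [0,0,35,0,0,0,1],
  [0,0,35,0,0,0,1],
  [0,0,35,0,0,0,1],
  [0,0,20,0,0,0,1],
  [0,0,10,0,0,0,1],
  [0,0,4,0,0,0,0.8],
  [0,0,0,0,0,0,0.65],
  [0,0,0,0,0,0,0.5],
  [0,0,0,0,0,0,0.4],
  [0,0,0,0,0,0,0.3],
  [0,0,0,0,0,0,0.27],
  [0,0,0,0,0,0,0.27],
  [0,0,0,0,0,0,0.27],
], force=35)

```text
clock: 35.92
position: [459.4, -140.3, 4.4]
ee_rot: [0.0, 0.707, 0.707, 0.0]
contact_force: [-1.4, 1.5, 5.4]
opening: 31.0
```

Run:
```python
from h import *
s=observe();print(s["position"],s["contact_force"],s["opening"])
d=look("14",["side"])
crop(d["side"],210,250,150,125,5,"pics/s14c.png")
```

```text
[ 459.40552921 -140.32267037    4.44600653] [-1.38590979  1.53166379  5.41654011] 30.97983805713841
```

View pics/s14c.png

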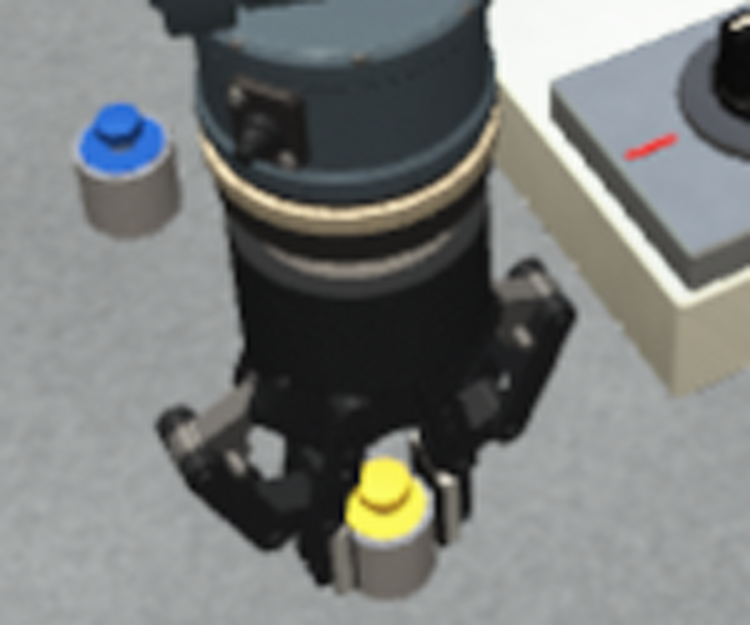

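Emit:
jog_arm([
  [0,0,-5,0,0,0,0.27],
  [0,0,-20,0,0,0,0.27],
  [0,0,-40,0,0,0,0.27],
  [0,0,-50,0,0,0,0.27],
  [0,0,-50,0,0,0,0.27],
  [15,15,-20,0,0,0,0.27],
  [40,35,0,0,0,0,0.27],
  [45,40,0,0,0,0,0.27],
  [45,40,0,0,0,0,0.27],
  [40,40,0,0,0,0,0.27],
  [17,16,15,0,0,0,0.27],
  [0,0,30,0,0,0,0.27],
  [0,0,20,0,0,0,0.27],
  [0,0,5,0,0,0,0.27],
  [0,0,0,0,0,0,0.27],
  [0,0,0,0,0,0,0.27],
])

```text
clock: 37.98
position: [645.6, 61.6, 119.9]
ee_rot: [0.001, 0.707, 0.707, 0.001]
contact_force: [-0.3, -0.3, -2.4]
opening: 31.2
```

Run:
```python
from h import *
s=observe();p=s["position"];print(s["position"],s["contact_force"],s["opening"])
d=look("15",["side"])
print(findw("y",d,p[:2],z0=p[2]-4.4,cams=["side"]))
crop(d["side"],250,120,150,130,5,"pics/s15c.png")
```

```text
[645.6143927   61.61298352 119.91596735] [-0.34336522 -0.28415114 -2.38294835] 31.16503658812081
((array([645.9,  59.4]), array([-0., -0.])), {'side': array([645.9,  59.4])})
```

View pics/s15c.png

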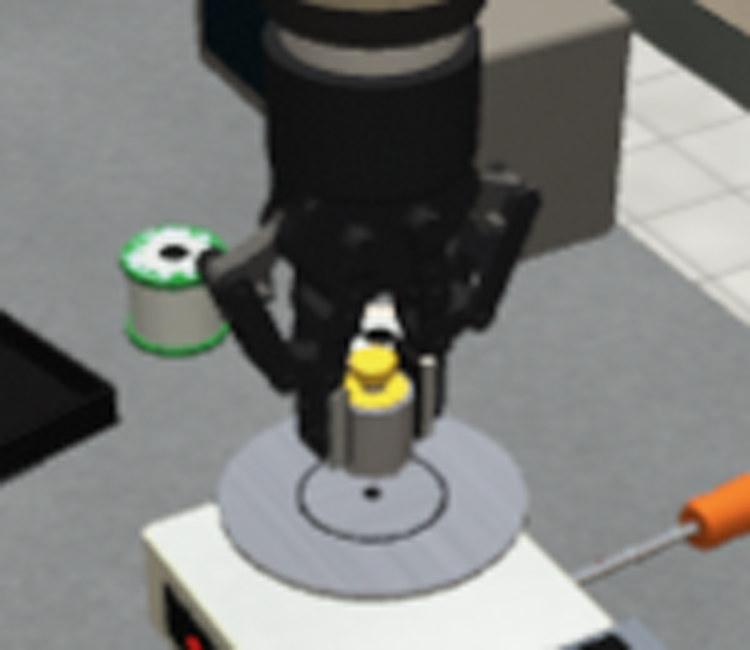

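Emit:
jog_arm([
  [0,0,6,0,0,0,0.27],
  [0,0,6,0,0,0,0.27],
  [0,0,5,0,0,0,0.27],
  [0,0,3,0,0,0,0.27],
  [0,0,2,0,0,0,0.27],
  [0,0,1.5,0,0,0,0.27],
  [0,0,0.5,0,0,0,0.27],
  [0,0,0,0,0,0,0.27],
  [0,0,0,0,0,0,0.27],
])

```text
clock: 39.15
position: [645.2, 61.8, 95.0]
ee_rot: [0.0, 0.707, 0.707, 0.0]
contact_force: [-2.1, -0.7, 1.0]
opening: 30.8
```

Run:
```python
from h import *
s=observe();p=s["position"];print(s["position"],s["contact_force"],s["opening"])
```

```text
[645.18414427  61.82950412  94.95996912] [-2.13118814 -0.71755409  0.95418786] 30.793766876658196
```

Emit:
jog_arm([
  [0,0,-1.2,0,0,0,0.27],
  [0,0,0,0,0,0,0.35],
  [0,0,0,0,0,0,0.45],
  [0,0,0,0,0,0,0.6],
  [0,0,0,0,0,0,0.8],
  [0,0,0,0,0,0,1],
  [0,0,0,0,0,0,1],
  [0,0,-10,0,0,0,1],
  [0,0,-30,0,0,0,1],
  [0,0,-40,0,0,0,1],
  [0,-20,-40,0,0,0,1],
  [0,-40,0,0,0,0,1],
  [0,-50,0,0,0,0,1],
  [0,-50,0,0,0,0,1],
  [0,0,0,0,0,0,1],
])

```text
clock: 41.02
position: [482.0, 61.7, 217.3]
ee_rot: [-0.0, 0.707, 0.707, -0.0]
contact_force: [1.1, 1.2, 0.5]
opening: 85.1
```

Run:
```python
from h import *
d=look("16",["side"])
print(findw("y",d,[646,60],z0=91.8,cams=["side"]))
crop(d["side"],270,150,120,100,6,"pics/s16c.png")
```

```text
((array([647.7,  62.7]), array([ 0. , -1.3])), {'side': array([647.7,  62.7])})
```

View pics/s16c.png

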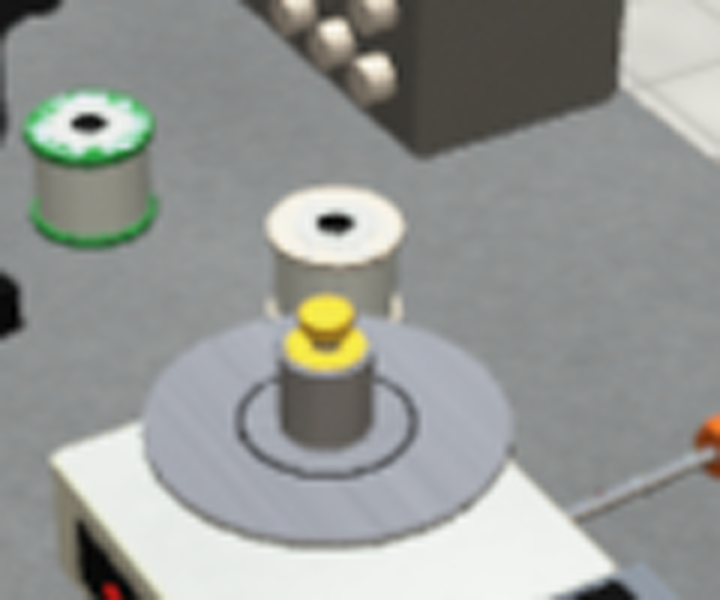

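w200 is centred on the ring: body at 326, ring at 327 in the crop. I'll wait, then regrasp it.

Emit:
jog_arm([
  [0,0,0,0,0,0,1],
  [0,0,0,0,0,0,1],
  [0,0,0,0,0,0,1],
  [0,0,0,0,0,0,1],
  [0,0,0,0,0,0,1],
  [0,0,0,0,0,0,1],
  [0,0,0,0,0,0,1],
  [0,0,0,0,0,0,1],
  [0,20,0,0,0,0,1],
  [0,50,0,0,0,0,1],
  [0,50,0,0,0,0,1],
  [0,40,0,0,0,0,1],
  [0,0,30,0,0,0,1],
  [0,0,40,0,0,0,1],
  [0,0,30,0,0,0,1],
  [0,0,13,0,0,0,1],
  [0,0,7,0,0,0,1],
  [0,0,0,0,0,0,1],
  [0,0,0,0,0,0,1],
])

```text
clock: 43.45
position: [645.8, 61.9, 97.2]
ee_rot: [0.001, 0.707, 0.707, 0.001]
contact_force: [0.8, 0.4, 0.8]
opening: 85.5
```

Emit:
jog_arm([
  [0,0,0.5,0,0,0,0.8],
  [0,0,0,0,0,0,0.65],
  [0,0,0,0,0,0,0.5],
  [0,0,0,0,0,0,0.4],
  [0,0,0,0,0,0,0.3],
  [0,0,0,0,0,0,0.27],
  [0,0,0,0,0,0,0.27],
  [0,0,0,0,0,0,0.27],
  [0,0,-4,0,0,0,0.27],
  [0,0,-15,0,0,0,0.27],
  [0,0,-30,0,0,0,0.27],
  [0,0,-30,0,0,0,0.27],
  [0,0,-15,0,0,0,0.27],
  [0,0,0,0,0,0,0.27],
], force=35)

```text
clock: 45.2
position: [645.7, 61.9, 190.7]
ee_rot: [0.001, 0.707, 0.707, 0.001]
contact_force: [-0.7, -0.6, -2.6]
opening: 30.9
```

Emit:
jog_arm([
  [21,-10,0,0,0,0,0.27],
  [40,-20,0,0,0,0,0.27],
  [45,-22,0,0,0,0,0.27],
  [45,-22,0,0,0,0,0.27],
  [45,-22,0,0,0,0,0.27],
  [45,-22,0,0,0,0,0.27],
  [40,-16,0,0,0,0,0.27],
  [0,0,30,0,0,0,0.27],
  [0,0,45,0,0,0,0.27],
  [0,0,45,0,0,0,0.27],
  [0,0,30,0,0,0,0.27],
  [0,0,0,0,0,0,0.27],
])

```text
clock: 46.7
position: [508.1, 341.9, 36.3]
ee_rot: [-0.001, 0.707, 0.707, -0.003]
contact_force: [-0.6, -0.2, -0.3]
opening: 31.1
```

Run:
```python
from h import *
s=observe();print(s["position"],s["contact_force"],s["opening"])
d=look("17",["side"])
crop(d["side"],130,100,180,150,4,"pics/s17c.png")
```

```text
[508.1275814  341.86677085  36.30614257] [-0.64000351 -0.24287127 -0.26179997] 31.108159086626333
```

View pics/s17c.png

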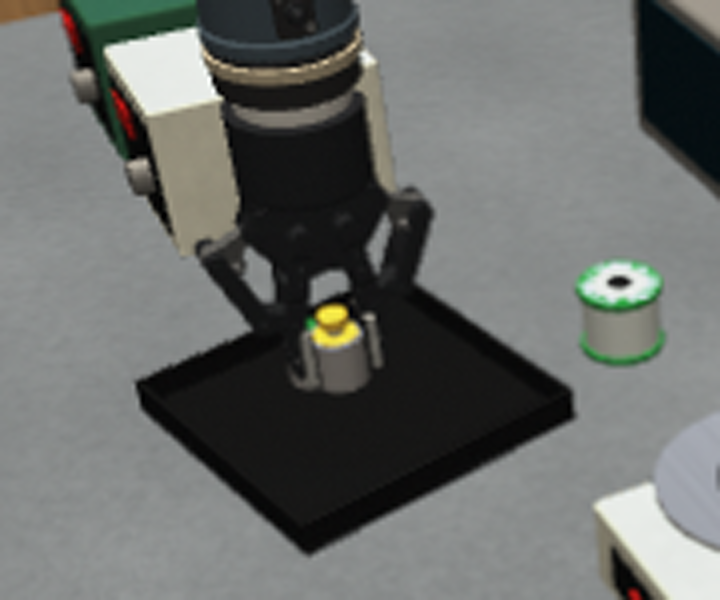

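Emit:
jog_arm([
  [0,0,0,0,0,0,0.27],
  [0,0,12,0,0,0,0.27],
  [0,0,10,0,0,0,0.27],
  [0,0,6,0,0,0,0.27],
  [0,0,3,0,0,0,0.27],
  [0,0,0,0,0,0,0.27],
  [0,0,0,0,0,0,0.27],
])

```text
clock: 47.62
position: [511.3, 342.9, 8.6]
ee_rot: [0.0, 0.707, 0.707, 0.0]
contact_force: [0.3, 0.2, -2.6]
opening: 30.9
```

Emit:
jog_arm([
  [0,0,0.5,0,0,0,0.27],
  [0,0,0,0,0,0,0.27],
])

```text
clock: 47.88
position: [511.2, 342.8, 8.0]
ee_rot: [0.0, 0.707, 0.707, -0.0]
contact_force: [-0.2, 0.2, -1.8]
opening: 30.8
```

Emit:
jog_arm([
  [0,0,0.5,0,0,0,0.27],
  [0,0,0,0,0,0,0.4],
  [0,0,0,0,0,0,0.5],
  [0,0,0,0,0,0,0.7],
  [0,0,0,0,0,0,0.8],
  [0,0,-10,0,0,0,0.8],
  [0,0,-30,0,0,0,0.8],
  [0,0,-40,0,0,0,1],
  [0,0,-40,0,0,0,1],
  [-15,-4,-30,0,0,0,1],
  [-45,-10,0,0,0,0,1],
  [-50,-12,0,0,0,0,1],
  [-50,-12,0,0,0,0,1],
  [-50,-12,0,0,0,0,1],
  [-45,-10,0,0,0,0,1],
  [-35,-7,0,0,0,0,1],
  [0,0,0,0,0,0,1],
  [0,0,0,0,0,0,1],
])

```text
clock: 50.12
position: [444.5, 53.0, 158.1]
ee_rot: [0.0, 0.707, 0.707, 0.0]
contact_force: [0.0, 0.1, -0.2]
opening: 85.2
```

Run:
```python
from h import *
s=observe();print(s["position"])
d=look("18")
for c,g,z in (("g",(501,391),4),("b",(444,52),0),("y",(512,341),4)):print(c,findw(c,d,g,z,cams=["side"]))
```

```text
[444.54544518  53.0389882  158.09333309]
g ((array([687.6, 332.8]), array([-0. , -0.2])), {'side': array([687.6, 332.8])})
b ((array([444.6,  52.3]), array([-0.1, -0.2])), {'side': array([444.6,  52.3])})
y ((array([ 818.9, -109.3]), array([-0.,  0.])), {'side': array([ 818.9, -109.3])})
```

View pics/side18.png

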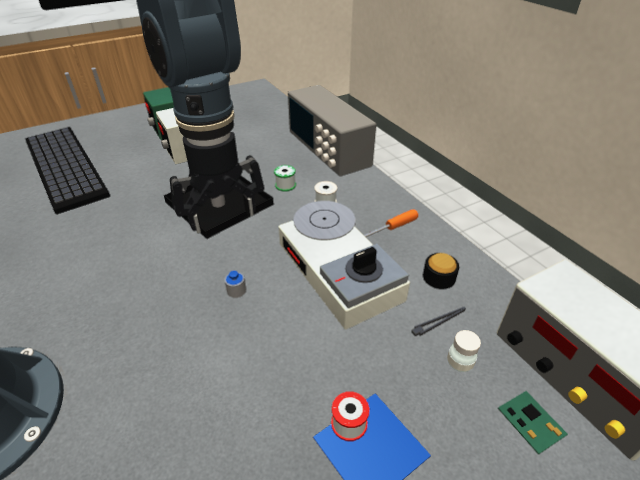

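The red spool has been knocked toward the pad's edge, now at (350,412) in the side view. I'll check the tray and measure the spool.

Run:
```python
from h import *
t=cv2.imread("pics/top18.png")[:,:,::-1];s=cv2.imread("pics/side18.png")[:,:,::-1]
crop(s,290,380,150,100,5,"pics/s18c.png")
cv2.imwrite("pics/t18c.png",cv2.resize(t[180:340,120:500,::-1],None,fx=2,fy=2))
print(proj("side",[[500,-328,48],[500,-328,3]]))
```

```text
[[372.75871965 429.96552997]
 [370.25492968 444.83453106]]
```

View pics/s18c.png

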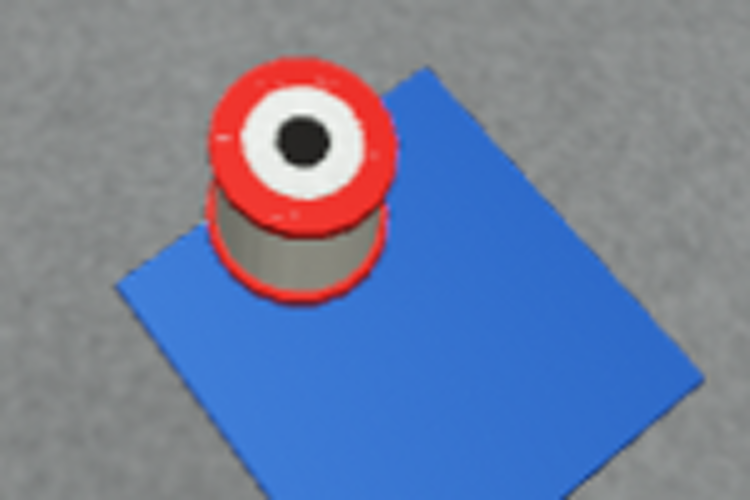

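View pics/t18c.png

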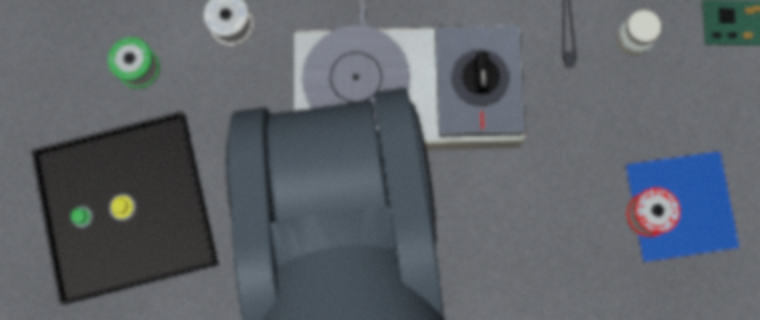

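Run:
```python
from h import *
print(onz("side",(290+303.5/5-.5,380+141.5/5-.5),48),onz("top",(120+657.5/2-.5,180+210.5/2-.5),48))
P=[onz("side",(290+u/5-.4,380+v/5-.4),3)[:2] for u,v in((430,66),(115,287),(705,380))];print(np.round(P,1),(P[1]+P[2])/2)
```

```text
[ 490.63112986 -285.48039809   48.        ] [ 487.57610264 -284.61677588   48.        ]
[[ 553.7 -264.2]
 [ 433.7 -277.4]
 [ 565.2 -382.6]] [ 499.42267348 -329.98190201]
```

Emit:
jog_arm([
  [-20,3,0,0,0,0,1],
  [-45,6,0,0,0,0,1],
  [-50,7,0,0,0,0,1],
  [-50,7,0,0,0,0,1],
  [-50,7,0,0,0,0,1],
  [-50,7,0,0,0,0,1],
  [-45,6,0,0,0,0,1],
  [-28,3,0,0,0,0,1],
  [0,0,20,0,0,0,1],
  [0,0,30,0,0,0,1],
  [0,0,20,0,0,0,1],
  [0,0,0,0,0,0,1],
  [0,0,0,0,0,0,1],
], force=40)

```text
clock: 51.85
position: [490.9, -284.9, 88.2]
ee_rot: [0.0, 0.707, 0.707, 0.0]
contact_force: [0.5, 0.2, 0.1]
opening: 85.0
```

Run:
```python
from h import *
d=look("19",["side"])
crop(d["side"],270,300,200,150,4,"pics/s19c.png")
```

```text
(no output)
```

View pics/s19c.png

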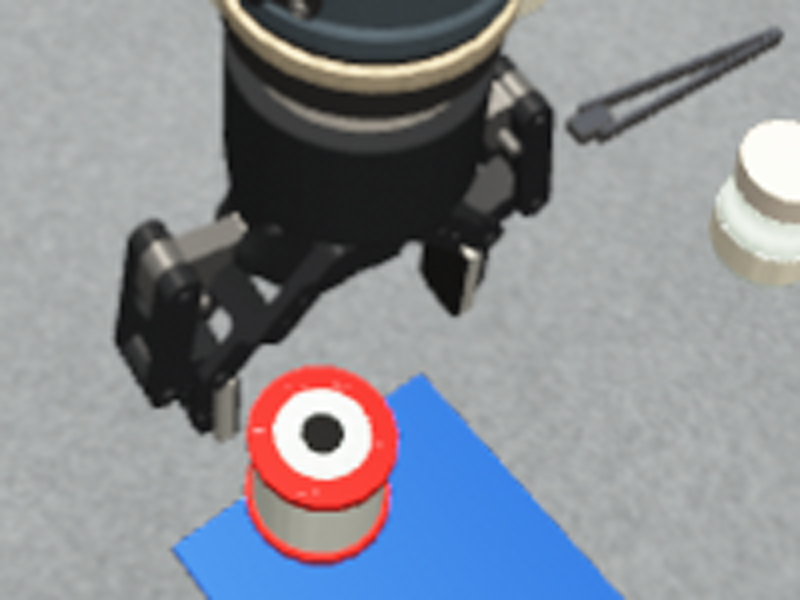

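Emit:
jog_arm([
  [0,0,20,0,0,0,1],
  [0,0,30,0,0,0,1],
  [0,0,18,0,0,0,1],
  [0,0,6,0,0,0,1],
  [0,0,1,0,0,0,0.8],
  [0,0,0,0,0,0,0.7],
  [0,0,0,0,0,0,0.6],
  [0,0,0,0,0,0,0.5],
  [0,0,0,0,0,0,0.5],
  [0,0,0,0,0,0,0.5],
  [0,0,0,0,0,0,0.5],
], force=40)

```text
clock: 53.28
position: [490.7, -285.5, 13.7]
ee_rot: [0.001, 0.707, 0.707, 0.0]
contact_force: [-1.0, 1.4, 6.0]
opening: 53.0
```

Gripped. I'll lift 25 mm, move +9 in x and −44.5 in y, and set it down.

Emit:
jog_arm([
  [0,0,-5,0,0,0,0.5],
  [0,0,-10,0,0,0,0.5],
  [0,0,-10,0,0,0,0.5],
  [-15,3,0,0,0,0,0.5],
  [-20,4,0,0,0,0,0.5],
  [-9.5,2,0,0,0,0,0.5],
  [0,0,10,0,0,0,0.5],
  [0,0,8,0,0,0,0.5],
  [0,0,4,0,0,0,0.5],
  [0,0,2,0,0,0,0.5],
  [0,0,0,0,0,0,0.5],
  [0,0,0,0,0,0,0.5],
])

```text
clock: 54.78
position: [499.3, -329.5, 13.7]
ee_rot: [0.0, 0.707, 0.707, 0.0]
contact_force: [-1.4, 1.4, -0.9]
opening: 53.0
```

Emit:
jog_arm([
  [0,0,0.7,0,0,0,0.5],
  [0,0,0,0,0,0,0.6],
  [0,0,0,0,0,0,0.7],
  [0,0,0,0,0,0,0.85],
  [0,0,0,0,0,0,1],
  [0,0,0,0,0,0,1],
  [0,0,-15,0,0,0,1],
  [0,0,-40,0,0,0,1],
  [0,0,-50,0,0,0,1],
  [20,-3,-40,0,0,0,1],
  [50,-7,0,0,0,0,1],
  [50,-7,0,0,0,0,1],
  [50,-7,0,0,0,0,1],
  [50,-8,0,0,0,0,1],
  [50,-8,0,0,0,0,1],
  [50,-8,0,0,0,0,1],
  [50,-6,0,0,0,0,1],
  [12,0,0,0,0,0,1],
  [0,0,0,0,0,0,1],
])

```text
clock: 57.15
position: [445.4, 52.7, 158.5]
ee_rot: [0.0, 0.706, 0.708, 0.0]
contact_force: [-0.1, -1.2, 0.5]
opening: 85.3
```

Run:
```python
from h import *
s=observe();print(s["position"])
d=look("20")
print(findw("b",d,(444,52),0,cams=["side"]))
```

```text
[445.42884899  52.71802197 158.52160158]
((array([444.6,  52.3]), array([-0.1, -0.2])), {'side': array([444.6,  52.3])})
```

View pics/side20.png

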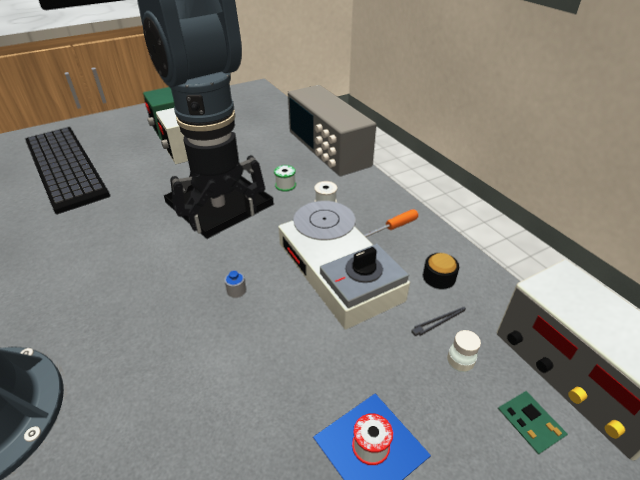

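The spool is back at the middle of the pad, at (373,440). Next is w300 at (444.6, 52.3).

Emit:
jog_arm([
  [0,0,15,0,0,0,1],
  [0,0,35,0,0,0,1],
  [0,0,35,0,0,0,1],
  [0,0,35,0,0,0,1],
  [0,0,20,0,0,0,1],
  [0,0,10,0,0,0,1],
  [0,0,4,0,0,0,0.8],
  [0,0,0,0,0,0,0.65],
  [0,0,0,0,0,0,0.5],
  [0,0,0,0,0,0,0.4],
  [0,0,0,0,0,0,0.34],
  [0,0,0,0,0,0,0.34],
  [0,0,0,0,0,0,0.34],
  [0,0,0,0,0,0,0.34],
], force=40)

```text
clock: 59.0
position: [445.5, 52.3, 4.6]
ee_rot: [0.0, 0.707, 0.707, 0.0]
contact_force: [-1.5, -1.3, 5.9]
opening: 36.9
```

Run:
```python
from h import *
s=observe();print(s["position"],s["contact_force"],s["opening"])
d=look("21",["side"])
crop(d["side"],160,190,150,125,5,"pics/s21c.png")
```

```text
[445.47095167  52.32472754   4.58977438] [-1.47055963 -1.32760057  5.85044452] 36.85111743430206
```

View pics/s21c.png

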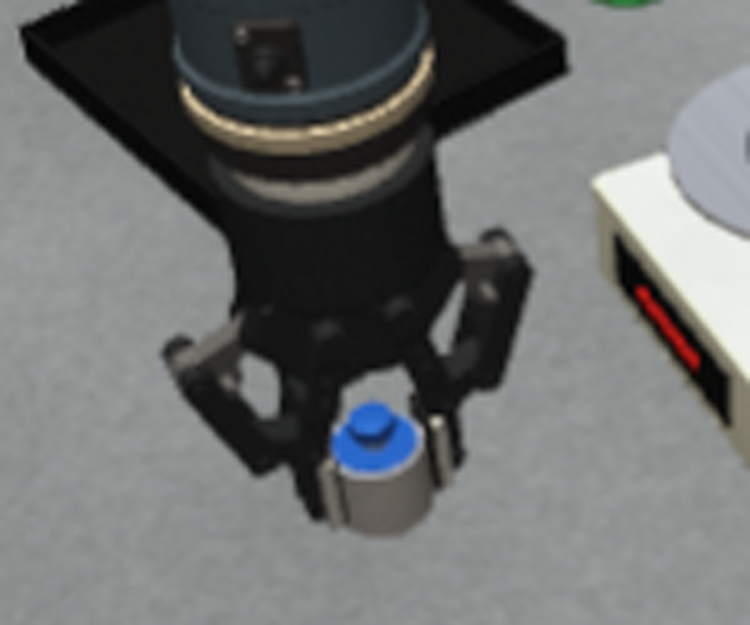

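Emit:
jog_arm([
  [0,0,-5,0,0,0,0.34],
  [0,0,-20,0,0,0,0.34],
  [0,0,-40,0,0,0,0.34],
  [0,0,-50,0,0,0,0.34],
  [0,0,-50,0,0,0,0.34],
  [0,15,-10,0,0,0,0.34],
  [2,40,0,0,0,0,0.34],
  [2,45,0,0,0,0,0.34],
  [2,45,0,0,0,0,0.34],
  [1,40,0,0,0,0,0.34],
  [0,15,15,0,0,0,0.34],
  [0,0,25,0,0,0,0.34],
  [0,0,15,0,0,0,0.34],
  [0,0,5,0,0,0,0.34],
  [0,0,0,0,0,0,0.34],
  [0,0,0,0,0,0,0.34],
])

```text
clock: 61.05
position: [645.5, 59.4, 119.9]
ee_rot: [0.001, 0.707, 0.707, 0.001]
contact_force: [0.4, -0.7, -2.6]
opening: 36.8
```

Run:
```python
from h import *
s=observe();p=s["position"];print(s["position"],s["contact_force"],s["opening"])
d=look("22",["side"])
print(findw("b",d,p[:2],z0=p[2]-4.6,cams=["side"]))
crop(d["side"],250,120,150,130,5,"pics/s22c.png")
```

```text
[645.50896313  59.37970289 119.85207742] [ 0.40632501 -0.69152934 -2.61544048] 36.82937971088712
((array([646.1,  58.2]), array([0.1, 0.2])), {'side': array([646.1,  58.2])})
```

View pics/s22c.png

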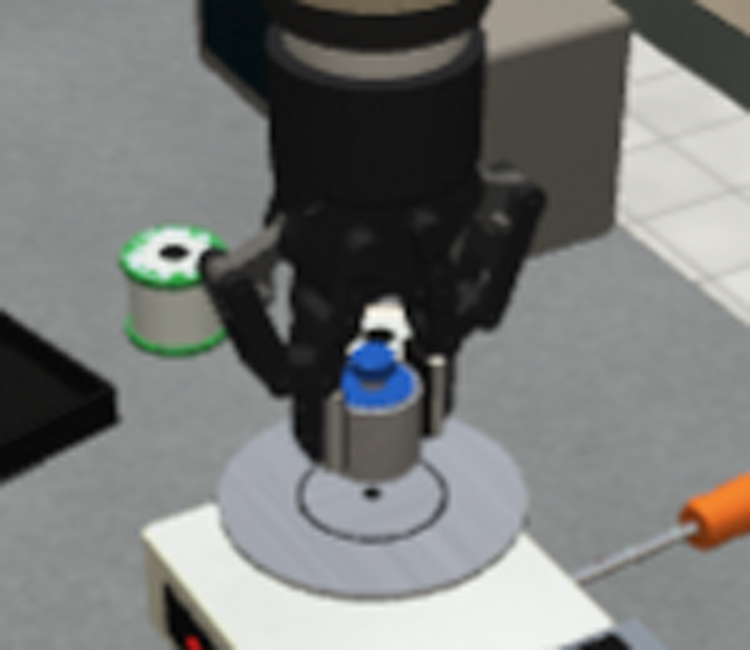

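Emit:
jog_arm([
  [1,0,6,0,0,0,0.34],
  [0,0,6,0,0,0,0.34],
  [0,0,5,0,0,0,0.34],
  [0,0,3,0,0,0,0.34],
  [0,0,2,0,0,0,0.34],
  [0,0,1.5,0,0,0,0.34],
  [0,0,1,0,0,0,0.34],
  [0,0,0,0,0,0,0.34],
  [0,0,0,0,0,0,0.34],
])

```text
clock: 62.22
position: [645.2, 60.3, 94.5]
ee_rot: [0.0, 0.707, 0.707, 0.0]
contact_force: [-1.5, 0.3, 0.9]
opening: 36.9
```

Run:
```python
from h import *
s=observe();p=s["position"];print(s["position"],s["contact_force"],s["opening"])
```

```text
[645.18864697  60.3203555   94.47726999] [-1.48586506  0.34483375  0.91238117] 36.896442190149635
```

Emit:
jog_arm([
  [0,0,-1,0,0,0,0.34],
  [0,0,0,0,0,0,0.42],
  [0,0,0,0,0,0,0.5],
  [0,0,0,0,0,0,0.65],
  [0,0,0,0,0,0,0.8],
  [0,0,0,0,0,0,1],
  [0,0,0,0,0,0,1],
  [0,0,-10,0,0,0,1],
  [0,0,-30,0,0,0,1],
  [0,0,-40,0,0,0,1],
  [0,-20,-40,0,0,0,1],
  [0,-40,0,0,0,0,1],
  [0,-50,0,0,0,0,1],
  [0,-50,0,0,0,0,1],
  [0,0,0,0,0,0,1],
])

```text
clock: 64.1
position: [482.0, 60.2, 216.6]
ee_rot: [-0.0, 0.707, 0.707, -0.0]
contact_force: [1.3, 0.0, -0.8]
opening: 85.6
```

Run:
```python
from h import *
d=look("23",["side"])
print(findw("b",d,[646,60],z0=90.2,cams=["side"]))
crop(d["side"],270,150,120,100,6,"pics/s23c.png")
```

```text
((array([645.9,  61.7]), array([-0.3, -0.7])), {'side': array([645.9,  61.7])})
```

View pics/s23c.png

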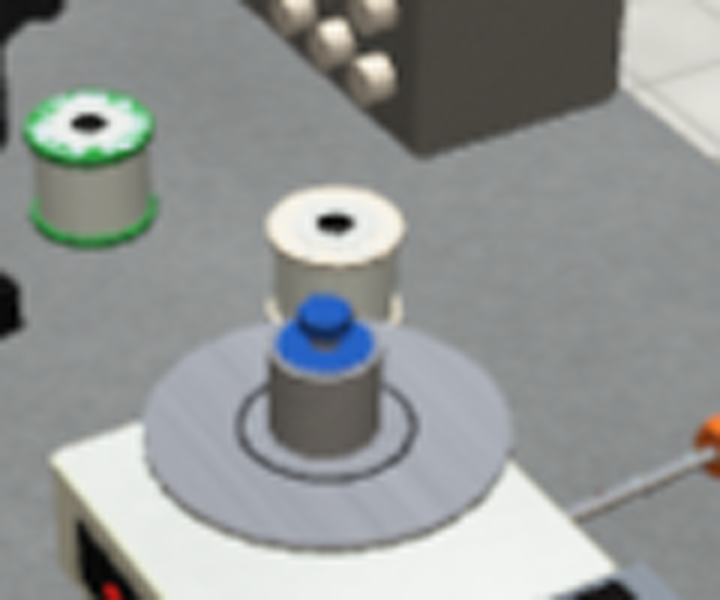

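w300 is centred and upright, with the body at 325 and the ring at 327 in the crop. I'll wait, then regrasp it.

Emit:
jog_arm([
  [0,0,0,0,0,0,1],
  [0,0,0,0,0,0,1],
  [0,0,0,0,0,0,1],
  [0,0,0,0,0,0,1],
  [0,0,0,0,0,0,1],
  [0,0,0,0,0,0,1],
  [0,0,0,0,0,0,1],
  [0,0,0,0,0,0,1],
  [0,20,0,0,0,0,1],
  [0,50,0,0,0,0,1],
  [0,50,0,0,0,0,1],
  [0,40,0,0,0,0,1],
  [0,0,30,0,0,0,1],
  [0,0,40,0,0,0,1],
  [0,0,30,0,0,0,1],
  [0,0,14,0,0,0,1],
  [0,0,6,0,0,0,1],
  [0,0,0,0,0,0,1],
  [0,0,0,0,0,0,1],
])

```text
clock: 66.53
position: [645.9, 60.4, 96.5]
ee_rot: [0.001, 0.707, 0.707, 0.001]
contact_force: [-0.4, -0.6, 0.6]
opening: 85.0
```

Emit:
jog_arm([
  [0,0,0.5,0,0,0,0.8],
  [0,0,0,0,0,0,0.65],
  [0,0,0,0,0,0,0.5],
  [0,0,0,0,0,0,0.4],
  [0,0,0,0,0,0,0.34],
  [0,0,0,0,0,0,0.34],
  [0,0,0,0,0,0,0.34],
  [0,0,0,0,0,0,0.34],
  [0,0,-4,0,0,0,0.34],
  [0,0,-15,0,0,0,0.34],
  [0,0,-30,0,0,0,0.34],
  [0,0,-30,0,0,0,0.34],
  [0,0,-15,0,0,0,0.34],
  [0,0,0,0,0,0,0.34],
], force=40)

```text
clock: 68.28
position: [645.7, 60.4, 189.9]
ee_rot: [0.001, 0.707, 0.707, 0.001]
contact_force: [-0.1, 0.2, -3.2]
opening: 36.9
```

Emit:
jog_arm([
  [20,-10,0,0,0,0,0.34],
  [40,-21,0,0,0,0,0.34],
  [45,-24,0,0,0,0,0.34],
  [45,-24,0,0,0,0,0.34],
  [45,-24,0,0,0,0,0.34],
  [35,-20,0,0,0,0,0.34],
  [0,0,30,0,0,0,0.34],
  [0,0,45,0,0,0,0.34],
  [0,0,45,0,0,0,0.34],
  [0,0,25,0,0,0,0.34],
  [0,0,0,0,0,0,0.34],
  [0,0,0,0,0,0,0.34],
])

```text
clock: 69.78
position: [522.0, 290.8, 44.4]
ee_rot: [0.0, 0.707, 0.707, 0.0]
contact_force: [-0.2, 0.3, -2.6]
opening: 37.0
```

Run:
```python
from h import *
s=observe();print(s["position"],s["contact_force"],s["opening"])
d=look("24",["side"])
crop(d["side"],130,100,180,150,4,"pics/s24c.png")
```

```text
[522.03866033 290.80641833  44.35898117] [-0.23666803  0.26842954 -2.58732936] 37.002665216564246
```

View pics/s24c.png

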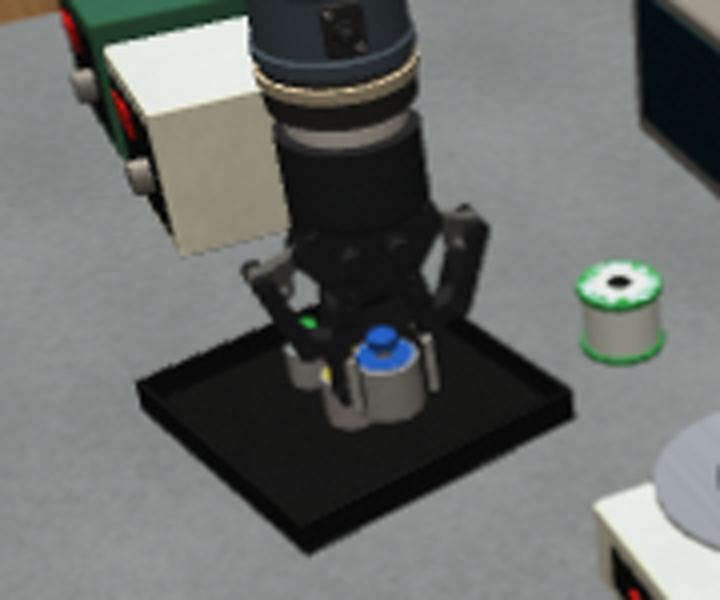

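Emit:
jog_arm([
  [0,0,12,0,0,0,0.34],
  [0,0,12,0,0,0,0.34],
  [0,0,7,0,0,0,0.34],
  [0,0,3,0,0,0,0.34],
  [0,0,1.5,0,0,0,0.34],
  [0,0,0,0,0,0,0.34],
  [0,0,0,0,0,0,0.34],
])

```text
clock: 70.7
position: [521.8, 290.1, 9.0]
ee_rot: [-0.0, 0.707, 0.707, -0.0]
contact_force: [-3.8, -1.2, 5.4]
opening: 37.1
```

Contact made. I'll release it and retreat to a place where both cameras can see the scene.

Emit:
jog_arm([
  [0,0,-0.3,0,0,0,0.42],
  [0,0,0,0,0,0,0.55],
  [0,0,0,0,0,0,0.75],
  [0,0,0,0,0,0,0.75],
  [0,0,-10,0,0,0,0.75],
  [0,0,-30,0,0,0,0.8],
  [0,0,-45,0,0,0,1],
  [0,0,-45,0,0,0,1],
  [0,0,-45,0,0,0,1],
  [0,-20,-10,0,0,0,1],
  [0,-45,0,0,0,0,1],
  [0,-45,0,0,0,0,1],
  [10,-45,0,0,0,0,1],
  [30,-40,0,0,0,0,1],
  [40,-20,0,0,0,0,1],
  [40,0,0,0,0,0,1],
  [30,0,0,0,0,0,1],
  [0,0,0,0,0,0,1],
])

```text
clock: 72.95
position: [306.1, 441.4, 192.7]
ee_rot: [0.0, 0.706, 0.708, -0.001]
contact_force: [-0.2, -0.3, 0.4]
opening: 85.5
```

Run:
```python
from h import *
d=look("25")
```

```text
(no output)
```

View pics/top25.png

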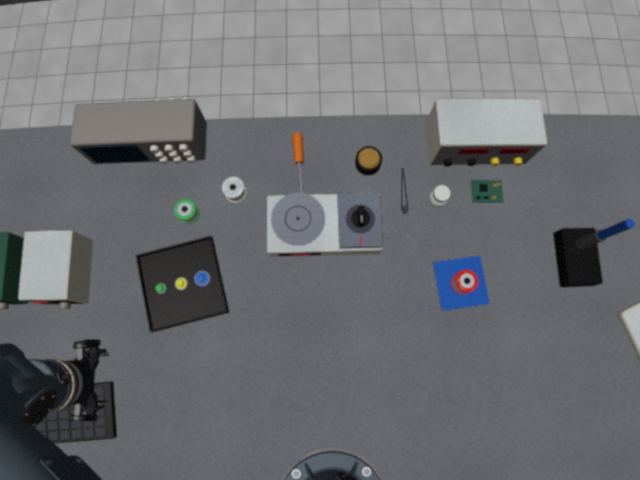

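View pics/side25.png

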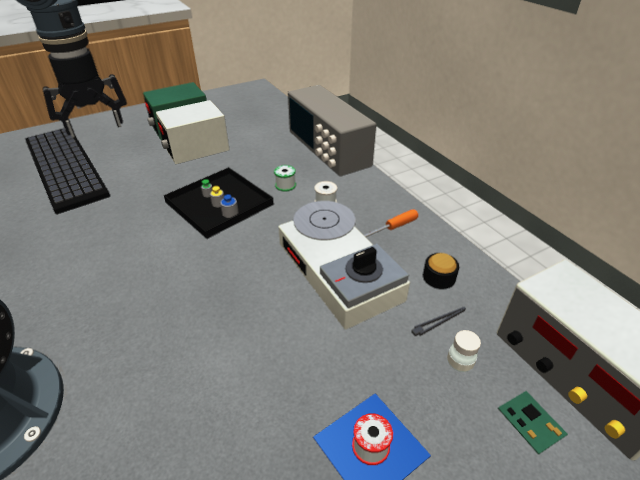

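All three weights stand in the tray, the pan is empty, the spool is inside the pad and the bystanders look unmoved. Before handing in I'll zoom in on the knob and the spool.

Run:
```python
from h import *
t=cv2.imread("pics/top25.png")[:,:,::-1];s=cv2.imread("pics/side25.png")[:,:,::-1]
a=cv2.resize(t[190:250,335:385],(400,480),interpolation=cv2.INTER_CUBIC);b=cv2.resize(s[390:480,310:435],(400,288),interpolation=cv2.INTER_CUBIC)
o=np.zeros((480,800,3),np.uint8);o[:,:400]=a;o[:288,400:]=b;cv2.imwrite("pics/f.png",o[:,:,::-1])
t0=cv2.imread("pics/top0.png");t1=cv2.imread("pics/top25.png");D=cv2.absdiff(t0,t1).max(2);D[330:]=0
n,l,st,c=cv2.connectedComponentsWithStats((cv2.GaussianBlur(D,(5,5),0)>25).astype(np.uint8));print([x[:5].tolist() for x in st[1:] if x[4]>8])
```

```text
[[286, 201, 26, 30, 603], [359, 206, 5, 3, 10], [353, 213, 12, 10, 58], [450, 268, 30, 27, 626], [193, 270, 18, 17, 243], [174, 276, 15, 15, 173], [155, 283, 12, 11, 110], [381, 295, 13, 13, 140], [296, 302, 16, 16, 185], [262, 304, 9, 9, 58]]
```

View pics/f.png

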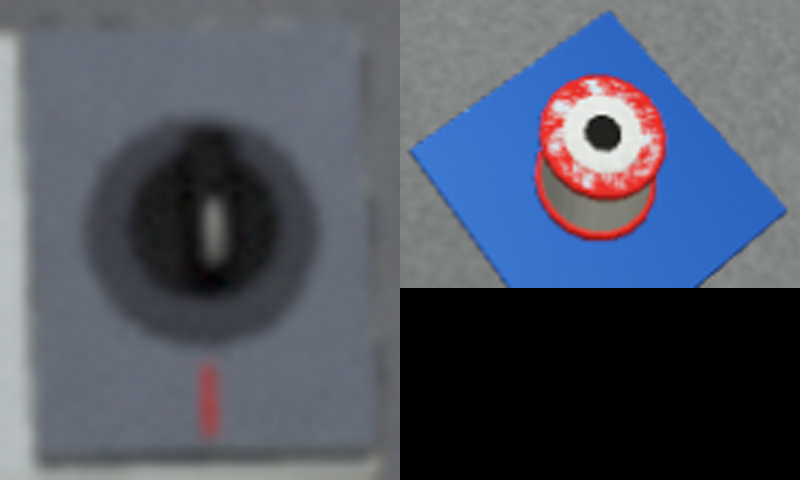

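The mark lines up with the red line, the spool is fully inside the pad, and only the intended objects differ from the first picture.

```bash
python3 -c "
from bench import *
print(job_done(), observe()['clock'])"
```

```text
the job is handed in; nothing more can be done
the job is handed in; nothing more can be done
```

The job is done and handed in at about 73 s. The red spool is on the pad and the tare knob is back at its zero stop. w100, w200 and w300 were each weighed alone at the pan centre, in that order, and moved upright to the tray; w500 was not on the bench.

- **Spool:** it was knocked partly off the pad midway through the run, before w300. I picked it up again and set it back near the pad's middle. The last pictures show it wholly on the pad.
- **Knob:** I turned it until I felt the stop. Its white mark lines up with the red line in both cameras.
- **Centring:** by the side camera, w100 was within about 1 mm of the dot and w300 within about 2 mm. The w200 fit did not converge cleanly and read about 3 mm off, but by eye it was centred on the ring.
- **Settling:** each weight stood released for more than 2 s. I set each down slowly to its expected resting height. The pan's travel was not measured directly, but by the heights and forces it sank about 5 mm at most, well short of the 24 mm stop.
- **Last check:** in the top view the pan is empty, all three weights stand in the tray, and only the things I meant to move differ from the first picture.
- **Disagreement:** the two cameras differed by about 3 mm in x. I used the side camera, which matched the knob position felt when gripping it.

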